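Lay out spacers for the bench scanner

ROBOT

A 7-joint arm with a two-finger parallel gripper is mounted at the origin on the work surface. World frame = base frame: x ahead of the robot, y to its left, z up, the work surface at z = 0. Lengths are in m, angles in rad, forces in N, time in s.
With the tool pointing down it reaches from about 0.425 to 0.975 m from the base axis. Payload 16.7 kg.
Tool frame: the origin (TCP) lies at the very end of the fingers, on their centre line; the grasp point (between the pads) lies ctrl.grip_depth behind it (ctrl.grip_depth is the distance from the TCP to the grasp point, in m); z points along the fingers, y is the line along which they close (so a half turn about z gives the same grasp; the last joint's range is limited). The gripper opens to 85 mm and grips with 20 to 120 N. Pads are 22 mm wide; open, the fingers measure 114 mm over their backs; the gripper's body (76 mm by 85 mm) begins 54 mm behind the grasp point. The pads swing forward as they close: fully open they stand 13 mm farther back than shut.
Start: joints at [-1.357, 0.426, 0.074, 1.606, -0.034, 1.111, -0.067], TCP at [0.24, 0.631, 0.231] pointing down, gripper open.
Joint ranges: [-2.85, 2.85], [-0.5, 2.14], [-1.23, 1.37], [0.21, 2.46], [-1.02, 4.16], [0.16, 2.05], [-2.73, 2.73]. Speed limits (rad/s): [1.89, 1.89, 2.39, 2.39, 3.01, 3.01, 3.01].

INTERFACE

Orientations are given as [roll, pitch, yaw] about the fixed x, y, z axes, in that order (R = Rz(yaw) Ry(pitch) Rx(roll)).
In Python, from rig import ctrl gives the robot as it stands. The module is installed in compiled form; this text tells all that it offers.
- The arm moves only by the shell command python3 -m handwheel 'ROWS'. ROWS is a JSON object of lists of equal length, an entry for each row: "delta_pos": the shift along the tool's x, y, z in m, a list of three; "spin": the turn about the tool's z in rad; "gripper": the opening, from -1 (shut) to 1 (fully open). In form: {"delta_pos": [[tx, ty, tz], ...], "spin": [spin, ...], "gripper": [gripper, ...]}. A call has 1 to 5 rows; each row shifts and turns the commanded pose from where the row before left it, along the tool's axes as they then stand; what a row does not reach is not made up. A row lasts 1/10 s, in which the tool goes at most 50 mm and 8.59 degrees, less where a joint would pass 70% of its speed; a pose out of reach is approached as far as the arm can. A call is refused whole if a number of a shift passes 0.05 or a number of a turn 0.15, either way. A call with a gripper value outside its range is refused whole. The fingers move at their own pace and stop on an object; the grip force is fixed at half the most. Time passes only in rows, so rows that do not move let the fingers close. It gives the time, the measured TCP pose, the force, the opening and the grip force at its end, in the units of the state.
- ctrl.get_state(): the state, without advancing time (a new reading comes with each control period).
- ctrl.grab_frame(name): name is "scene" or "top" or "wrist"; returns a dict with "color" (384x512x3 uint8, red, green, blue), "range_z" (384x512 float32, m along the optical axis (not along the pixel's ray), 0 where there is no reading), "camera_matrix" (3x3 intrinsics, pixels), "dist" ([k1, k2, p1, p2, k3] as OpenCV has them; the pictures are not rectified), "pose" (4x4, takes a point from camera to world coordinates); the wrist camera has in their place "T_tool_cam" (4x4, takes a point from camera to tool coordinates, whose origin is the TCP and whose axes are the flange's). Camera axes: x right, y up, looking along -z (the intrinsics and any distortion apply to the point x, -y, -z); pixel columns grow to the right and rows downward; lengths in m; the calibration is good to about 2 mm. A picture is of the moment at which its call begins: read the wrist's pose just before it.
- ctrl.job_done(): hands the job in; it is judged then, once.
The state is a dict: "clock": time; "q": joint angles; "qvel": joint speeds; "joint_torque": joint torques, N m; "tool_pos": TCP position; "tool_rot": TCP orientation; "ft_force": force on the tool from outside, world axes, zero at the start; "torque": the same for the moment, N m; "grip_width": finger opening in m; "grip_force": force on a finger pad.
Only numpy, scipy, OpenCV 4.12 (cv2) and the standard library are available. Lean on these libraries where they do the work, as an engineer would, in place of code of your own. Each camera call takes 0.05 s, during which the arm holds its last target. There are 200 camera calls.

TASK

With the scraper block (not with your fingers) wipe all the loose steel offcuts off the inspection plate into its catch trough, and put the scraper back upright in its tray. Then spread the heap of aluminium spacers over the whole plate in one even layer, none on another, each quarter of the plate holding at least one and about a finger width (15 mm) clear between neighbours; and after that squeeze the trigger of the clamped scanner fully and let it go. Leave everything at rest and the other things on the bench alone.

Things in the scene. Friction and masses are not known exactly. Their poses are not given: they have to be found in the camera images.
- plate: Fixed dark slab 230 x 350 mm, 30 mm thick. Origin: on the table under its middle; its y axis runs along it to the trough. Clear top, z = 30 mm: x -105..105, y -170..170 mm. Rims 8 mm high, 10 mm wide on its -x, +x and -y sides; the +y side is open, dropping at y = 170 into the trough. Heap at y below -35 mm, offcuts at y 20..150. Its x = 0 and y = 0 lines cut it in quarters.
- trough (a point): Centre of the floor of the aluminium catch trough, fixed along the +y end of the plate, axes as the plate: open top, inside 220 mm along x by 65 mm along y (plate y 170..235 mm); floor 4 mm above the table (26 mm below the plate top), outer walls 45 mm above the table.
- tray: Fixed shallow grey tray, home of the scraper: outer 140 (its x) x 70 (its y) x 15 mm high, walls and floor 5 mm thick. Origin: centre of its underside, x along its length.
- scraper: Loose scraper block, about 180 g, upright in the tray: wooden blade block with rubber sole, 100 mm long (its x) x 30 mm thick (y) x 30 mm high; on it a handle bar 60 mm long (x) x 22 mm thick (y), 30 to 75 mm above the sole. Origin: centre of the sole; z up. Pinch the handle across its 22 mm from above.
- scanner: Fixed pistol-shaped scanner clamped on its side on a stand (base 130 x 90 x 12 mm). Origin on the table. Nose along its +y (to the plate); barrel and head at x 25..85, y -63..76 mm, up to 127 mm high. The pistol grip sticks out level along -x (to the robot): x 25 to -94 mm, y -17..13 mm, z 85..115 mm, free below down to the base.
- scanner_grip (a point): Where to squeeze: point in the grip 100 mm above the table, at scanner x = -35, y = 0 mm, axes as the scanner. Here the back of the grip is at y = -17 mm, the outer face of the trigger at y = +34 mm released and about +20 mm squeezed; bring the fingers down from above on both sides and close along y.
- trigger (a joint): sprung trigger of the scanner, a grey paddle 66 mm long and 22 mm high along the +y face of the grip, on an upright hinge next to the barrel (scanner x = 18, y = 22 mm). Angle in rad: 0 released, 0.26 fully squeezed against its stop; the spring needs about 3 N at the start and 7 N at the end, and returns it by itself.
- spacer1: Turned aluminium spacer, loose: solid round puck 34 mm in diameter, 24 mm high, 50 g, with a dark bore mark on its flat ends. Origin at its centre, z along its axis; when flat on the plate its centre is 42 mm above the table. Starts in the two-layer heap. Always present.
- spacer2: Turned aluminium spacer, loose: solid round puck 34 mm in diameter, 24 mm high, 50 g, with a dark bore mark on its flat ends. Origin at its centre, z along its axis; when flat on the plate its centre is 42 mm above the table. Starts in the two-layer heap. Always present.
- spacer3: Turned aluminium spacer, loose: solid round puck 34 mm in diameter, 24 mm high, 50 g, with a dark bore mark on its flat ends. Origin at its centre, z along its axis; when flat on the plate its centre is 42 mm above the table. Starts in the two-layer heap. Always present.
- spacer4: Turned aluminium spacer, loose: solid round puck 34 mm in diameter, 24 mm high, 50 g, with a dark bore mark on its flat ends. Origin at its centre, z along its axis; when flat on the plate its centre is 42 mm above the table. Starts in the two-layer heap. Always present.
- spacer5: Turned aluminium spacer, loose: solid round puck 34 mm in diameter, 24 mm high, 50 g, with a dark bore mark on its flat ends. Origin at its centre, z along its axis; when flat on the plate its centre is 42 mm above the table. Starts in the two-layer heap. Always present.
- spacer6: Turned aluminium spacer, loose: solid round puck 34 mm in diameter, 24 mm high, 50 g, with a dark bore mark on its flat ends. Origin at its centre, z along its axis; when flat on the plate its centre is 42 mm above the table. Starts in the two-layer heap. May be absent.
- spacer7: Turned aluminium spacer, loose: solid round puck 34 mm in diameter, 24 mm high, 50 g, with a dark bore mark on its flat ends. Origin at its centre, z along its axis; when flat on the plate its centre is 42 mm above the table. Starts in the two-layer heap. May be absent.
- spacer8: Turned aluminium spacer, loose: solid round puck 34 mm in diameter, 24 mm high, 50 g, with a dark bore mark on its flat ends. Origin at its centre, z along its axis; when flat on the plate its centre is 42 mm above the table. Starts in the two-layer heap. May be absent.
- spacer9: Turned aluminium spacer, loose: solid round puck 34 mm in diameter, 24 mm high, 50 g, with a dark bore mark on its flat ends. Origin at its centre, z along its axis; when flat on the plate its centre is 42 mm above the table. Starts in the two-layer heap. May be absent.
- chip1: Steel bar offcut (swarf), loose: small block 16 x 12 x 8 mm, 12 g, origin at its centre. Starts flat on the plate. May be absent.
- chip2: Steel bar offcut (swarf), loose: small block 16 x 12 x 8 mm, 12 g, origin at its centre. Starts flat on the plate. May be absent.
- chip3: Steel bar offcut (swarf), loose: small block 16 x 12 x 8 mm, 12 g, origin at its centre. Starts flat on the plate. May be absent.
- chip4: Steel bar offcut (swarf), loose: small block 16 x 12 x 8 mm, 12 g, origin at its centre. Starts flat on the plate. May be absent.
- chip5: Steel bar offcut (swarf), loose: small block 16 x 12 x 8 mm, 12 g, origin at its centre. Starts flat on the plate. May be absent.
- driver: bystander: screwdriver lying right of the plate; leave alone
- tape: bystander: roll of blue tape, 90 mm across, 24 mm high, left of the plate; leave alone
Not all that is in view belongs to the job. Leave any orange look-alike of the spacer2 alone.

How it is judged:
By the outcome, as a careful person would: the job done as asked, in the order asked, and still so for the second after the job is handed in, with the robot touching nothing.
Of spacer6, spacer7, spacer8, spacer9 only 2 to 4 are there at a start; the rules pass over those that are not, and their reading is None.
Of chip1, chip2, chip3, chip4, chip5 only 3 to 5 are there at a start; the rules pass over those that are not, and their reading is None.
At some moment in a run one of spacer1, spacer2, spacer3, spacer4, spacer5 may be knocked a few centimetres aside while the robot is not near it.
Once in a run the grip may slacken for a moment while it holds something.
It also fails if it takes over 210 s, if anything falls off the work surface, if the arm or the gripper's body presses on something with over 40 N, if the wrist force passes 120 N, or if a joint passes its speed limit or range.

## Working session

There is one attempt and no reset: what is moved stays moved. The work goes in short steps, Python scripts to look and compute and a shell command to move; the robot and the scene stay as the last step left them, time stands still between calls to the robot, and variables do not carry over. Pictures are saved under pics/ and viewed, at most 14 in all, crops included, and the job is handed in when it is done.

```bash
mkdir -p pics; ls; cat > h.py <<'E'
import numpy as np, cv2, pickle, os
from rig import ctrl
from scipy.spatial.transform import Rotation as R
def Ttool(s):
    T=np.eye(4);T[:3,:3]=R.from_euler('xyz',s['tool_rot']).as_matrix();T[:3,3]=s['tool_pos'];return T
def grab(n):
    s=ctrl.get_state();f=ctrl.grab_frame(n)
    if n=='wrist': f['pose']=Ttool(s)@f['T_tool_cam']
    pickle.dump(f,open(f'{n}.pkl','wb'));return f
def load(n): return pickle.load(open(f'{n}.pkl','rb'))
def ray(f,uv):
    p=cv2.undistortPoints(np.float64(uv).reshape(-1,1,2),f['camera_matrix'],np.array(f['dist'])).reshape(-1,2)
    d=np.c_[p[:,0],-p[:,1],-np.ones(len(p))]@f['pose'][:3,:3].T
    return f['pose'][:3,3],d
def onz(f,uv,z):
    o,d=ray(f,uv);return o+d*((z-o[2])/d[:,2])[:,None]
def cloud(f):
    h,w=f['range_z'].shape;v,u=np.mgrid[:h,:w]
    o,d=ray(f,np.c_[u.ravel(),v.ravel()]);return (o+d*f['range_z'].reshape(-1,1)).reshape(h,w,3)
def save(f,name,crop=None,k=1):
    im=f['color'][...,::-1]
    if crop: im=im[crop[1]:crop[3],crop[0]:crop[2]]
    im=cv2.resize(im,None,fx=k,fy=k,interpolation=cv2.INTER_CUBIC);cv2.imwrite('pics/'+name,im)
def st():
    s=ctrl.get_state();print({k:np.round(s[k],4).tolist() for k in('clock','q','tool_pos','tool_rot','ft_force','grip_width','grip_force')})
E
python3 - <<'E'
from h import *
st();print(ctrl.grip_depth)
for n in('scene','top'):
    f=grab(n);save(f,n+'0.png',k=1.5);print(n,np.round(f['pose'],3).tolist(),f['camera_matrix'].tolist(),f['dist'])
E
```

```text
pics
{'clock': 0.0, 'q': [-1.3575, 0.4267, 0.0739, 1.6066, -0.0341, 1.1108, -0.0671], 'tool_pos': [0.2394, 0.6307, 0.2306], 'tool_rot': [-3.1403, 0.0001, 2.7788], 'ft_force': [0.641, -0.1032, -0.4135], 'grip_width': 0.0853, 'grip_force': 0.0}
0.0187
scene [[-0.019, -0.795, 0.606, 1.373], [1.0, -0.016, 0.01, 0.024], [0.002, 0.606, 0.796, 1.172], [0.0, 0.0, 0.0, 1.0]] [[482.05221150068945, 0.0, 260.16345171106855], [0.0, 482.05221150068945, 192.05532003997735], [0.0, 0.0, 1.0]] [-0.14033329  0.          0.          0.          0.        ]
top [[-0.025, 0.994, -0.102, 0.419], [-1.0, -0.027, -0.015, -0.002], [-0.017, 0.101, 0.995, 1.1], [0.0, 0.0, 0.0, 1.0]] [[444.1180225813558, 0.0, 258.3467800403071], [0.0, 444.1180225813558, 193.10036763884293], [0.0, 0.0, 1.0]] [-0.01665076  0.          0.          0.          0.        ]
```

View pics/scene0.png

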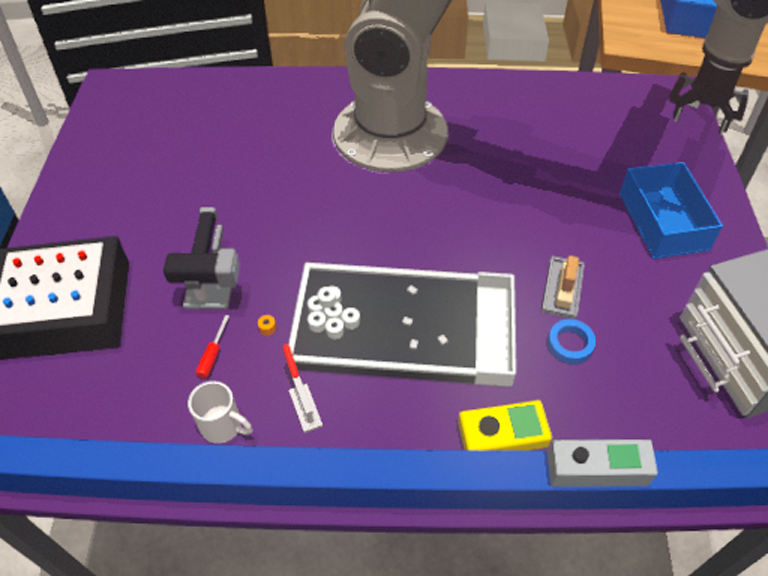

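View pics/top0.png

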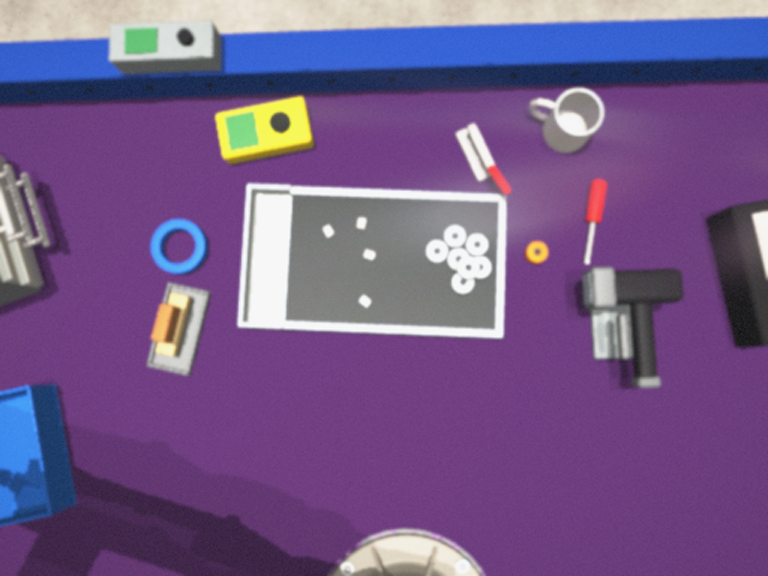

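```bash
cat > m1.py <<'E'
from h import *
def big(m,n=1,mina=15):
    c,_=cv2.findContours(m.astype(np.uint8)*255,cv2.RETR_EXTERNAL,cv2.CHAIN_APPROX_NONE)
    return [x for x in sorted(c,key=cv2.contourArea,reverse=True)[:n] if cv2.contourArea(x)>mina]
boxes={'top':{'plate':(155,115,345,230),'scr':(95,180,145,255),'scan':(380,170,460,265)},
 'scene':{'plate':(185,165,350,265),'scr':(355,160,395,215),'scan':(100,130,165,210)}}
for n in('top','scene'):
    f=load(n);P=cloud(f);hsv=cv2.cvtColor(f['color'],cv2.COLOR_RGB2HSV);H,S,V=[hsv[...,i].astype(int) for i in range(3)]
    def bm(k):
        m=np.zeros(H.shape,bool);a=boxes[n][k];m[a[1]:a[3],a[0]:a[2]]=1;return m
    dark=bm('plate')&(S<60)&(V<130)
    h=big(cv2.morphologyEx(dark.astype(np.uint8),cv2.MORPH_CLOSE,np.ones((5,5)))>0)[0]
    hull=cv2.convexHull(h);r=cv2.minAreaRect(onz(f,hull.reshape(-1,2),.03)[:,:2].astype(np.float32));print(n,'dark@.03',r)
    wh=bm('plate')&(S<70)
    h=cv2.convexHull(big(wh)[0]);r=cv2.minAreaRect(onz(f,h.reshape(-1,2),.04)[:,:2].astype(np.float32));print(n,'outer@.04',r)
    org=bm('scr')&(H<17)&(S>110)
    for c in big(org,2):
        print('orange',cv2.boundingRect(c)); pts=P[c[:,0,1],c[:,0,0]];m=np.zeros(H.shape,np.uint8);cv2.drawContours(m,[c],-1,1,-1);q=P[m>0];print(' z pct',np.percentile(q[:,2],[5,50,90]))
        t=(m>0)&(P[...,2]>.072);uv=np.argwhere(t)[:,::-1];print(' top rect',cv2.minAreaRect(onz(f,uv,.08)[:,:2].astype(np.float32)) if len(uv)>5 else None)
    tr=bm('scr')&(S<60);
    print('tray@.015',cv2.minAreaRect(onz(f,cv2.convexHull(big(tr|(bm('scr')&(H<30)&(S>60)))[0]).reshape(-1,2),.015)[:,:2].astype(np.float32)))
    sc=bm('scan')&(P[...,2]>.075);q=P[sc];print('scan heights',np.percentile(q[:,2],[50,95,99]));
    g=q[q[:,2]<.118];print('scan bbox',q.min(0),q.max(0))
    for z0,z1 in((.105,.119),(.12,.14)):
        g=q[(q[:,2]>z0)&(q[:,2]<z1)][:,:2].astype(np.float32);print(z0,len(g),cv2.minAreaRect(g))
    sp=P[bm('plate')&(P[...,2]>.05)];hh=np.histogram(sp[:,2],bins=np.arange(.05,.1,.004));print(hh)
for n,c in(('top',(150,115,350,235)),('scene',(180,160,400,270))): save(load(n),n+'c.png',c,3.6)
E
python3 m1.py
```

```text
top dark@.03 ((0.5775713920593262, 0.006195425987243652), (0.3324517607688904, 0.1995125561952591), 85.64828491210938)
top outer@.04 ((0.5922963619232178, 0.032523542642593384), (0.4358980357646942, 0.2689434289932251), 86.17109680175781)
orange (108, 204, 12, 24)
 z pct [0.0468038  0.06710874 0.07941607]
 top rect ((0.47967997193336487, 0.35000431537628174), (0.014623443596065044, 0.05462627857923508), 77.27345275878906)
orange (101, 203, 12, 25)
 z pct [0.07553507 0.07898066 0.0818558 ]
 top rect ((0.48337265849113464, 0.3681061863899231), (0.012955409474670887, 0.05804246664047241), 73.95732116699219)
tray@.015 ((0.47640472650527954, 0.3614354729652405), (0.07818473875522614, 0.14256244897842407), 75.92892456054688)
scan heights [0.11814072 0.12762598 1.10027676]
scan bbox [ 0.3682753  -0.42162152  0.07649   ] [ 0.5442886  -0.00162363  1.10027676]
0.105 1160 ((0.45493754744529724, -0.3528585731983185), (0.13624943792819977, 0.17218442261219025), 89.50326538085938)
0.12 1099 ((0.4580937922000885, -0.348698228597641), (0.13545763492584229, 0.16471458971500397), 84.58169555664062)
(a
[... 556 characters left out ...]
0.06592269241809845), 74.83570861816406)
tray@.015 ((0.47524115443229675, 0.3617064654827118), (0.07203862816095352, 0.16142898797988892), 75.99069213867188)
scan heights [0.11582088 0.12738998 1.17191436]
scan bbox [ 0.36917719 -0.42051222  0.07512936] [1.37341724 0.02395803 1.17191436]
0.105 630 ((0.4578116238117218, -0.35063838958740234), (0.13542278110980988, 0.17717145383358002), 87.88470458984375)
0.12 484 ((0.46132808923721313, -0.34858018159866333), (0.13006877899169922, 0.1713528335094452), 85.88684844970703)
(array([301, 200,  37,  25,  22,  31,  76,  40,   8,   0,   0,   0]), array([0.05 , 0.054, 0.058, 0.062, 0.066, 0.07 , 0.074, 0.078, 0.082,
       0.086, 0.09 , 0.094, 0.098]))
```

```bash
cat >> h.py <<'E'
def go(x,y,z,yaw_deg=None):
    "shift in tool axes to reach world x,y,z (after an optional spin), and the spin"
    s=ctrl.get_state();T=Ttool(s);sp=0.
    if yaw_deg is not None:
        sp=-((np.radians(yaw_deg)-s['tool_rot'][2]+np.pi)%(2*np.pi)-np.pi)
    d=np.array([x,y,z])-T[:3,3]
    Ta=T[:3,:3]@R.from_euler('z',sp).as_matrix()
    print('spin %.3f'%sp,'shift mm after spin',np.round(1e3*Ta.T@d,1),'| before',np.round(1e3*T[:3,:3].T@d,1),'q7 %.2f'%s['q'][6],'clk %.1f'%s['clock'])
E
python3 - <<'E'
from h import *
go(.4835,.362,.2,75)
print(np.round(grab('wrist')['T_tool_cam'],3).tolist())
E
python3 -m handwheel '{"delta_pos":[[0,0,0],[0,0,0],[0,0,0],[0,0,0],[0,0,0]],"spin":[0.15,0.15,0.15,0.15,0.15],"gripper":[1,1,1,1,1]}'
python3 -m handwheel '{"delta_pos":[[0,0,0],[0,0,0],[0,0,0],[0,0,0],[0,0,0]],"spin":[0.15,0.15,0.15,0.15,0.12],"gripper":[1,1,1,1,1]}'
python3 -c "
from h import *
go(.4835,.362,.2,75);st()"
```

```text
spin 1.470 shift mm after spin [-196.4  305.3   30.9] | before [-323.6 -164.6   30.9] q7 -0.07 clk 0.1
[[-0.002, 0.946, 0.323, 0.084], [1.0, 0.002, 0.0, 0.0], [-0.0, 0.323, -0.946, -0.143], [0.0, 0.0, 0.0, 1.0]]
clock: 0.65
tool_pos: [0.2395, 0.6309, 0.231]
tool_rot: [-3.141, 0.0, 2.023]
ft_force: [0.3, 0.6, -0.3]
grip_width: 0.0853
grip_force: 0.0
clock: 1.15
tool_pos: [0.2394, 0.6309, 0.231]
tool_rot: [-3.142, 0.001, 1.303]
ft_force: [-0.2, 0.3, -0.4]
grip_width: 0.0853
grip_force: 0.0
spin -0.006 shift mm after spin [-196.5  305.4   31.1] | before [-194.6  306.6   31.1] q7 -1.42 clk 1.1
{'clock': 1.15, 'q': [-1.5799, 0.4455, 0.3816, 1.6211, -0.1801, 1.1104, -1.4198], 'tool_pos': [0.2394, 0.6309, 0.231], 'tool_rot': [-3.1416, 0.0006, 1.3027], 'ft_force': [-0.1895, 0.3456, -0.4141], 'grip_width': 0.0853, 'grip_force': 0.0}
```

View pics/topc.png

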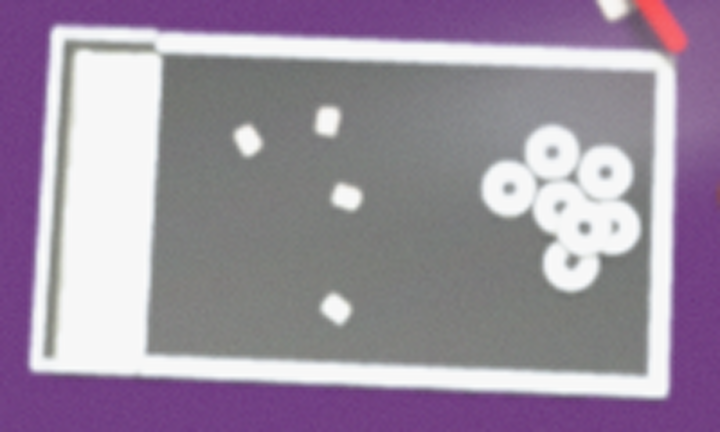

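```bash
python3 -m handwheel '{"delta_pos":[[-0.028,0.044,0],[-0.028,0.044,0],[-0.028,0.044,0],[-0.028,0.044,0],[-0.028,0.044,0]],"spin":[0,0,0,0,0],"gripper":[1,1,1,1,1]}' >/dev/null
python3 -m handwheel '{"delta_pos":[[-0.028,0.044,0.01],[-0.027,0.043,0.01],[0,0,0.01],[0,0,0],[0,0,0]],"spin":[0,0,0,0,0],"gripper":[1,1,1,1,1]}'
python3 - <<'E'
from h import *
f=grab('wrist');save(f,'w1.png',k=1);P=cloud(f)
hsv=cv2.cvtColor(f['color'],cv2.COLOR_RGB2HSV)
o=(hsv[...,0]<17)&(hsv[...,1]>110)
for lo,hi,z in((.074,.09,.080),(.03,.042,.035)):
    m=(P[...,2]>lo)&(P[...,2]<hi)&(hsv[...,0]<30)&(hsv[...,1]>60)&(np.linalg.norm(P[...,:2]-[.48,.362],axis=2)<.1)
    m=cv2.morphologyEx(m.astype(np.uint8),cv2.MORPH_OPEN,np.ones((3,3)))>0
    uv=np.argwhere(m)[:,::-1];print(z,len(uv),'medz',np.median(P[m][:,2]),cv2.minAreaRect(onz(f,uv,z)[:,:2].astype(np.float32)),'px',cv2.minAreaRect(uv.astype(np.float32)))
E
```

```text
clock: 2.15
tool_pos: [0.4743, 0.3755, 0.2021]
tool_rot: [-3.141, 0.0, 1.31]
ft_force: [-0.2, 0.7, 0.0]
grip_width: 0.085
grip_force: 0.0
0.08 1610 medz 0.07999252544389335 ((0.4820731580257416, 0.3674148917198181), (0.022091569378972054, 0.05918954685330391), 74.97050476074219) px ((267.0, 191.0), (24.0, 68.0), 90.0)
0.035 610 medz 0.03520396166597614 ((0.48116669058799744, 0.36720314621925354), (0.029270833358168602, 0.09667740017175674), 74.97016906738281) px ((264.5, 177.0), (28.0, 95.0), 90.0)
```

View pics/w1.png

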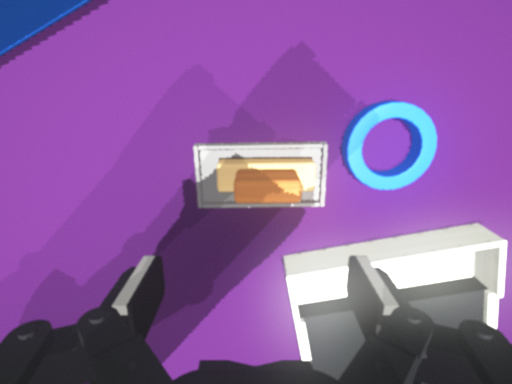

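```bash
python3 -m handwheel '{"delta_pos":[[0,0,0],[0,0,0],[0,0,0],[0,0,0],[0,0,0]],"spin":[-0.15,-0.15,-0.15,-0.15,-0.15],"gripper":[1,1,1,1,1]}' >/dev/null
python3 -m handwheel '{"delta_pos":[[0,0,0],[0,0,0],[0,0,0],[0,0,0],[0,0,0]],"spin":[-0.15,-0.15,-0.15,-0.15,-0.15],"gripper":[1,1,1,1,1]}' >/dev/null
python3 -m handwheel '{"delta_pos":[[0,0,0],[0,0,0]],"spin":[-0.06,0],"gripper":[1,1]}'
python3 - <<'E'
from h import *
go(.482,.367,.043,165)
f=grab('wrist');P=cloud(f)
hsv=cv2.cvtColor(f['color'],cv2.COLOR_RGB2HSV)
for lo,hi,z in((.074,.09,.080),(.03,.042,.035)):
    m=(P[...,2]>lo)&(P[...,2]<hi)&(hsv[...,0]<30)&(hsv[...,1]>60)&(np.linalg.norm(P[...,:2]-[.48,.362],axis=2)<.1)
    m=cv2.morphologyEx(m.astype(np.uint8),cv2.MORPH_OPEN,np.ones((3,3)))>0
    uv=np.argwhere(m)[:,::-1];print(z,len(uv),'medz',np.median(P[m][:,2]),cv2.minAreaRect(onz(f,uv,z)[:,:2].astype(np.float32)))
E
```

```text
clock: 3.4
tool_pos: [0.4744, 0.3758, 0.2028]
tool_rot: [3.141, 0.0, 2.872]
ft_force: [1.1, 0.1, -0.0]
grip_width: 0.0851
grip_force: 0.0
spin -0.008 shift mm after spin [ -9.6  -6.7 159.8] | before [ -9.6  -6.6 159.8] q7 0.58 clk 3.4
0.08 1551 medz 0.08003037938918484 ((0.4809149503707886, 0.3661474287509918), (0.02168208546936512, 0.05851816385984421), 74.61125183105469)
0.035 812 medz 0.035080602904702635 ((0.4568183124065399, 0.37233322858810425), (0.02936801128089428, 0.0481366291642189), 74.78591918945312)
```

```bash
python3 -m handwheel '{"delta_pos":[[-0.009,-0.007,0.04],[0,0,0.04],[0,0,0.04],[0,0,0.03],[0,0,0.01]],"spin":[-0.008,0,0,0,0],"gripper":[1,1,1,1,1]}'
python3 -m handwheel '{"delta_pos":[[0,0,0],[0,0,0],[0,0,0],[0,0,0],[0,0,0]],"spin":[0,0,0,0,0],"gripper":[-1,-1,-1,-1,-1]}'
python3 -m handwheel '{"delta_pos":[[0,0,0],[0,0,0],[0,0,0],[0,0,-0.01],[0,0,-0.02]],"spin":[0,0,0,0,0],"gripper":[-1,-1,-1,-1,-1]}'
python3 -m handwheel '{"delta_pos":[[0,0,-0.03],[0,0,-0.03],[0,0,-0.02],[0,0,0],[0,0,0]],"spin":[0,0,0,0,0],"gripper":[-1,-1,-1,-1,-1]}'
python3 -c "
from h import *
grab('top');grab('scene');grab('wrist');st()"
```

```text
clock: 3.95
tool_pos: [0.4802, 0.3649, 0.0395]
tool_rot: [-3.138, -0.002, 2.876]
ft_force: [-0.9, 0.2, 0.5]
grip_width: 0.085
grip_force: 0.0
clock: 4.45
tool_pos: [0.4824, 0.366, 0.0436]
tool_rot: [3.14, 0.001, 2.877]
ft_force: [-1.4, -0.6, 12.1]
grip_width: 0.0215
grip_force: 59.8
clock: 4.95
tool_pos: [0.4812, 0.3649, 0.0722]
tool_rot: [-3.14, -0.001, 2.877]
ft_force: [-0.5, 0.4, -0.9]
grip_width: 0.0215
grip_force: 58.6
clock: 5.45
tool_pos: [0.4818, 0.3654, 0.1527]
tool_rot: [3.141, 0.0, 2.877]
ft_force: [-0.1, -0.2, -1.9]
grip_width: 0.0216
grip_force: 58.7
{'clock': 5.6, 'q': [-0.8801, 0.3972, 0.1582, 1.8502, -0.0777, 0.9019, 0.6203], 'tool_pos': [0.4813, 0.365, 0.1512], 'tool_rot': [-3.1401, -0.0009, 2.8768], 'ft_force': [-0.4385, -0.654, -1.7495], 'grip_width': 0.0217, 'grip_force': 41.2784}
```

```bash
cat > pl.py <<'E'
from h import *
def frame(c,yaw): 
    a=np.radians(yaw);return np.array(c),np.array([[np.cos(a),-np.sin(a)],[np.sin(a),np.cos(a)]])
C0,RM=frame((.5785,.0062),-4.1)
def toP(p): return (np.asarray(p)[...,:2]-C0)@RM
def toW(p): return np.asarray(p)@RM.T+C0
E
python3 - <<'E'
from pl import *
for n in('top','scene','wrist'):
    f=load(n);P=cloud(f);L=toP(P)*1e3;hsv=cv2.cvtColor(f['color'],cv2.COLOR_RGB2HSV).astype(int);S,V=hsv[...,1],hsv[...,2]
    sel=(S<70)&(V<140)&(P[...,2]>.022)&(P[...,2]<.04)&(abs(L[...,0])<130)&(abs(L[...,1])<200)&(f['range_z']>0)
    sel=cv2.morphologyEx(sel.astype(np.uint8),cv2.MORPH_OPEN,np.ones((3,3)))>0
    o=onz(f,np.argwhere(sel)[:,::-1],.03);l=toP(o)*1e3
    if len(l)<100: print(n,len(l));continue
    # edges: extremes per strip
    out={}
    for ax,lo,hi in((0,-140,140),(1,-80,80)):
        b=np.arange(lo,hi,10)
        for nm,fn in(('min',np.min),('max',np.max)):
            pts=np.array([[t+5,fn(l[(l[:,1-ax]>=t)&(l[:,1-ax]<t+10),ax])] for t in b if ((l[:,1-ax]>=t)&(l[:,1-ax]<t+10)).sum()>8])
            if len(pts)>3:
                k=np.polyfit(pts[:,0],pts[:,1],1); res=pts[:,1]-np.polyval(k,pts[:,0]);g=abs(res)<3
                if g.sum()>3:k=np.polyfit(pts[g,0],pts[g,1],1)
                out['xy'[ax]+nm]=(round(k[1],1),'deg %.2f'%np.degrees(k[0]))
    print(n,'z %.4f'%np.median(P[sel][:,2]),out)
    m=(S<70)&(V>170)&(P[...,2]>.0325)&(abs(L[...,0])<98)&(L[...,1]>-30)&(L[...,1]<160)
    k,_,s,c=cv2.connectedComponentsWithStats(m.astype(np.uint8))
    for i in range(1,k):
        if s[i,4]>8: print('  chip',c[i].round(),s[i,4],(toP(onz(f,[c[i]],.038))*1e3).round(1))
E
```

```text
top z 0.0298 {'xmin': (np.float64(-101.8), 'deg -0.05'), 'xmax': (np.float64(67.9), 'deg 28.58'), 'ymin': (np.float64(-136.3), 'deg 41.67'), 'ymax': (np.float64(164.9), 'deg 0.60')}
  chip [241. 149.] 34 [[55.2 52.2]]
  chip [218. 154.] 34 [[ 39.8 105.5]]
  chip [246. 170.] 36 [[ 4.4 37.5]]
  chip [243. 200.] 35 [[-70.6  40.5]]
scene z 0.0299 {'xmin': (np.float64(-110.3), 'deg -0.42'), 'xmax': (np.float64(93.1), 'deg -0.18'), 'ymin': (np.float64(-168.7), 'deg 0.08'), 'ymax': (np.float64(167.4), 'deg -0.26')}
  chip [275. 193.] 15 [[-68.9  41.5]]
  chip [271. 214.] 19 [[ 5.5 37.7]]
  chip [295. 226.] 19 [[ 42.6 106.3]]
  chip [276. 229.] 20 [[57.  53.9]]
wrist z 0.0301 {'xmin': (np.float64(80.0), 'deg -91.44'), 'xmax': (np.float64(68.4), 'deg -24.53'), 'ymin': (np.float64(56.1), 'deg -26.48'), 'ymax': (np.float64(135.9), 'deg -42.84')}
```

```bash
python3 - <<'E'
from pl import *
for p in((.040,.005),(.040,.175),(-.05,.175),(-.05,.005)): print(p,toW(p).round(4))
w=toW((.04,.005));go(w[0],w[1],.15,175.9);st()
E
```

```text
(0.04, 0.005) [0.6188 0.0083]
(0.04, 0.175) [0.6309 0.1779]
(-0.05, 0.175) [0.5411 0.1843]
(-0.05, 0.005) [0.529  0.0148]
spin -0.193 shift mm after spin [-162.6 -345.9    1.5] | before [-226.  -308.2    1.5] q7 0.62 clk 5.6
{'clock': 5.6, 'q': [-0.8801, 0.3972, 0.1582, 1.8502, -0.0777, 0.9019, 0.6203], 'tool_pos': [0.4813, 0.365, 0.1512], 'tool_rot': [-3.1401, -0.0009, 2.8768], 'ft_force': [-0.4385, -0.654, -1.7495], 'grip_width': 0.0217, 'grip_force': 41.2784}
```

```bash
python3 -m handwheel '{"delta_pos":[[0,0,0],[0,0,0],[-0.02,-0.043,0],[-0.02,-0.043,0],[-0.02,-0.043,0]],"spin":[-0.1,-0.093,0,0,0],"gripper":[-1,-1,-1,-1,-1]}' >/dev/null
python3 -m handwheel '{"delta_pos":[[-0.02,-0.043,0],[-0.02,-0.043,0],[-0.02,-0.043,0],[-0.02,-0.043,0],[-0.022,-0.045,0]],"spin":[0,0,0,0,0],"gripper":[-1,-1,-1,-1,-1]}' >/dev/null
python3 -m handwheel '{"delta_pos":[[0,0,0],[0,0,0]],"spin":[0,0],"gripper":[-1,-1]}'
python3 - <<'E'
from pl import *
w=toW((.04,.005));go(w[0],w[1],.075,175.9)
f=grab('top');save(f,'t2.png',(120,60,392,264),2.9)
E
```

```text
clock: 6.8
tool_pos: [0.6182, 0.007, 0.1511]
tool_rot: [-3.141, -0.002, 3.067]
ft_force: [0.0, 1.2, -2.5]
grip_width: 0.0214
grip_force: 62.1
spin -0.003 shift mm after spin [-0.5  1.4 76.1] | before [-0.5  1.4 76.1] q7 1.48 clk 6.8
```

View pics/t2.png

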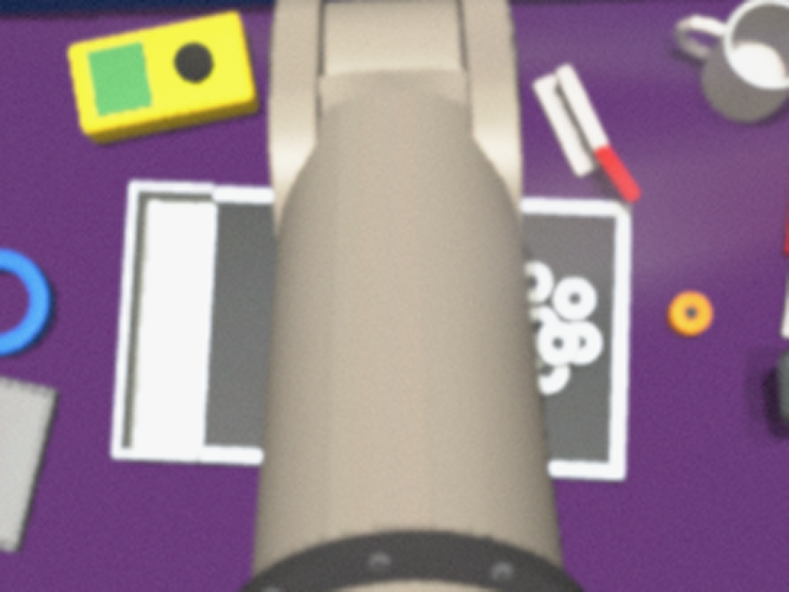

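```bash
python3 -m handwheel '{"delta_pos":[[0,0.001,0.03],[0,0,0.03],[0,0,0.016],[0,0,0],[0,0,0]],"spin":[0,0,0,0,0],"gripper":[-1,-1,-1,-1,-1]}' |grep -E "pos|ft"
python3 -m handwheel '{"delta_pos":[[0,0,0.003],[0,0,0],[0,0,0]],"spin":[0,0,0],"gripper":[-1,-1,-1]}' |grep -E "pos|ft"
python3 -m handwheel '{"delta_pos":[[0,0,0.002],[0,0,0],[0,0,0]],"spin":[0,0,0],"gripper":[-1,-1,-1]}'|grep -E "pos|ft"
python3 -m handwheel '{"delta_pos":[[0,0,0.001],[0,0,0],[0,0,0]],"spin":[0,0,0],"gripper":[-1,-1,-1]}'|grep -E "pos|ft"
```

```text
tool_pos: [0.6188, 0.0103, 0.0767]
ft_force: [0.6, -0.0, -1.4]
tool_pos: [0.6189, 0.0098, 0.0739]
ft_force: [0.4, -0.1, -1.2]
tool_pos: [0.6186, 0.0098, 0.0712]
ft_force: [0.0, 0.7, -1.0]
tool_pos: [0.6186, 0.0097, 0.0702]
ft_force: [-0.4, -0.7, -1.2]
```

```bash
for i in 1; do python3 -m handwheel '{"delta_pos":[[0,0,0.001],[0,0,0],[0,0,0]],"spin":[0,0,0],"gripper":[-1,-1,-1]}'|grep -E "pos|ft"; done
python3 -m handwheel '{"delta_pos":[[0,0,0.001],[0,0,0],[0,0,0]],"spin":[0,0,0],"gripper":[-1,-1,-1]}'|grep -E "pos|ft"
```

```text
tool_pos: [0.6186, 0.0098, 0.0692]
ft_force: [-0.2, 0.7, -1.8]
tool_pos: [0.6187, 0.0097, 0.0687]
ft_force: [-3.7, -0.5, 6.7]
```

```bash
python3 -m handwheel '{"delta_pos":[[0,0.01,-0.0005],[0,0.015,0],[0,0.015,0],[0,0.015,0],[0,0.015,0]],"spin":[0,0,0,0,0],"gripper":[-1,-1,-1,-1,-1]}'|grep -E "pos|ft|wid"
python3 -m handwheel '{"delta_pos":[[0,0.015,0],[0,0.015,0],[0,0.015,0],[0,0.015,0],[0,0.015,0]],"spin":[0,0,0,0,0],"gripper":[-1,-1,-1,-1,-1]}'|grep -E "pos|ft|wid"
python3 -m handwheel '{"delta_pos":[[0,0.015,0],[0,0.015,0],[0,0,0],[0,0,0]],"spin":[0,0,0,0],"gripper":[-1,-1,-1,-1]}'|grep -E "pos|ft|wid"
python3 -c "
from pl import *
st();print(toP(ctrl.get_state()['tool_pos']))
f=grab('wrist');save(f,'w2.png');grab('scene')"
```

```text
tool_pos: [0.6237, 0.0815, 0.0687]
ft_force: [-0.2, -0.5, -0.6]
grip_width: 0.0212
tool_pos: [0.6291, 0.1556, 0.0687]
ft_force: [-0.2, -1.4, -0.4]
grip_width: 0.021
tool_pos: [0.6311, 0.1846, 0.0687]
ft_force: [-0.6, 0.2, -2.1]
grip_width: 0.0214
{'clock': 10.25, 'q': [-0.5235, 0.578, 0.1917, 1.7775, -0.1454, 0.7999, 1.239], 'tool_pos': [0.6311, 0.1846, 0.0687], 'tool_rot': [-3.1414, -0.0, 3.0704], 'ft_force': [-0.5613, 0.1592, -2.0556], 'grip_width': 0.0214, 'grip_force': 62.4537}
[0.03976045 0.18169881]
```

View pics/w2.png

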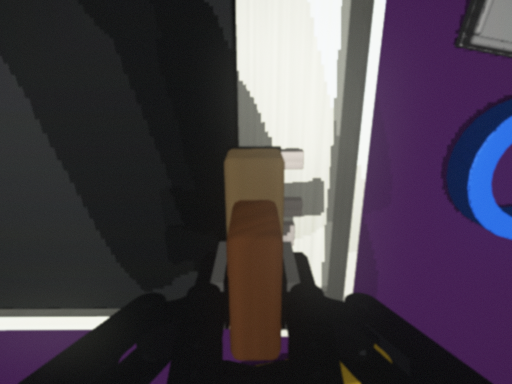

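```bash
python3 -m handwheel '{"delta_pos":[[0,0,-0.025],[0,0,-0.025],[0.03,-0.043,0],[0.03,-0.043,0],[0.03,-0.043,0]],"spin":[0,0,0,0,0],"gripper":[-1,-1,-1,-1,-1]}' >/dev/null
python3 -m handwheel '{"delta_pos":[[0,-0.042,0],[0,0,0],[0,0,0.025],[0,0,0.02],[0,0,0]],"spin":[0,0,0,0,0],"gripper":[-1,-1,-1,-1,-1]}' >/dev/null
python3 -m handwheel '{"delta_pos":[[0,0,0.0035],[0,0,0],[0,0,0.001],[0,0,0]],"spin":[0,0,0,0],"gripper":[-1,-1,-1,-1]}'
python3 -c "
from pl import *
print(toP(ctrl.get_state()['tool_pos']));go(.5,0,.0687,175.9)"
```

```text
clock: 11.75
tool_pos: [0.534, 0.026, 0.0698]
tool_rot: [3.141, 0.001, 3.07]
ft_force: [-0.3, -0.3, -2.4]
grip_width: 0.021
grip_force: 62.1
[-0.04577833  0.0165243 ]
spin -0.000 shift mm after spin [ 32.1 -28.3   1. ] | before [ 32.1 -28.3   1. ] q7 1.46 clk 11.8
```

```bash
python3 -m handwheel '{"delta_pos":[[0.004,-0.01,0],[0,0,0.001],[0,0,0],[0,0.01,0],[0,0.015,0]],"spin":[0,0,0,0,0],"gripper":[-1,-1,-1,-1,-1]}'|grep -E "pos|ft|wid"
python3 -m handwheel '{"delta_pos":[[0,0.015,0],[0,0.015,0],[0,0.015,0],[0,0.015,0],[0,0.015,0]],"spin":[0,0,0,0,0],"gripper":[-1,-1,-1,-1,-1]}'|grep -E "pos|ft|wid"
python3 -m handwheel '{"delta_pos":[[0,0.015,0],[0,0.015,0],[0,0.015,0],[0,0.015,0],[0,0.015,0]],"spin":[0,0,0,0,0],"gripper":[-1,-1,-1,-1,-1]}'|grep -E "pos|ft|wid"
python3 -m handwheel '{"delta_pos":[[0,0,0],[0,0,0],[0,0,-0.03],[0,0,-0.04],[0,0,0]],"spin":[0,0,0,0,0],"gripper":[-1,-1,-1,-1,-1]}'|grep -E "pos|ft|wid"
python3 -c "
from pl import *
f=grab('wrist');f=grab('scene');grab('top');save(f,'s3.png',(180,150,400,270),3.6);go(.4815,.3655,.13,164.84)"
```

```text
tool_pos: [0.5311, 0.0404, 0.0686]
ft_force: [-0.5, -4.4, 6.0]
grip_width: 0.021
tool_pos: [0.5365, 0.1171, 0.0686]
ft_force: [-1.0, -5.4, 9.2]
grip_width: 0.0214
tool_pos: [0.5417, 0.192, 0.0685]
ft_force: [-0.2, -3.8, 5.1]
grip_width: 0.0212
tool_pos: [0.5435, 0.1921, 0.1425]
ft_force: [0.8, 1.4, -1.9]
grip_width: 0.0212
spin 0.193 shift mm after spin [103.  152.8   7.8] | before [ 71.8 169.7   7.8] q7 1.15 clk 13.9
```

View pics/s3.png

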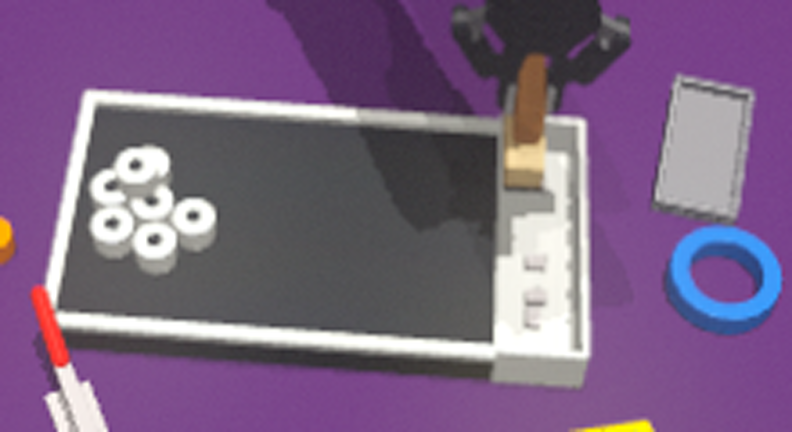

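```bash
python3 -m handwheel '{"delta_pos":[[0,0,0],[0,0,0],[0.035,0.051,0],[0.035,0.051,0],[0.033,0.051,0]],"spin":[0.1,0.093,0,0,0],"gripper":[-1,-1,-1,-1,-1]}' 
python3 -m handwheel '{"delta_pos":[[0,0,0],[0,0,0]],"spin":[0,0],"gripper":[-1,-1]}' >/dev/null
python3 - <<'E'
from h import *
go(.4815,.3655,.052,164.84)
for n in('top','scene','wrist'):
    f=grab(n);P=cloud(f);S=cv2.cvtColor(f['color'],cv2.COLOR_RGB2HSV)[...,1]
    m=(S<70)&(np.linalg.norm(P[...,:2]-[.477,.362],axis=2)<.085)&(P[...,2]>.002)&(P[...,2]<.02)
    for z,q in((.015,(P[...,2]>.0115)),):
        uv=np.argwhere(m&q)[:,::-1];print(n,len(uv),cv2.minAreaRect(onz(f,uv,z)[:,:2].astype(np.float32)) if len(uv)>20 else '')
E
```

```text
spin 0.193 shift mm after spin [103.  153.4  85.1] | before [ 71.7 170.3  85.1] q7 1.15 clk 14.1
top 0 
scene 177 ((0.47765833139419556, 0.3607356548309326), (0.06835251301527023, 0.1416625827550888), 75.55419921875)
wrist 2630 ((0.47875717282295227, 0.36081311106681824), (0.07178039848804474, 0.13499464094638824), 76.36273956298828)out of range: a shift must lie within [-0.05, 0.05]
```

```bash
python3 -m handwheel '{"delta_pos":[[0,0,0],[0,0,0],[0.035,0.05,0],[0.035,0.05,0],[0.035,0.05,0]],"spin":[0.1,0.093,0,0,0],"gripper":[-1,-1,-1,-1,-1]}' >/dev/null
python3 -m handwheel '{"delta_pos":[[0,0.001,0],[0,0,0.04],[0,0,0.03],[0,0,0],[0,0,0]],"spin":[0,0,0,0,0],"gripper":[-1,-1,-1,-1,-1]}'
python3 - <<'E'
from h import *
go(.480,.364,.0445,164.84)
E
```

```text
clock: 15.25
tool_pos: [0.4911, 0.3325, 0.0684]
tool_rot: [-3.141, -0.0, 2.876]
ft_force: [-0.4, -0.1, -1.7]
grip_width: 0.0212
grip_force: 61.9
spin -0.001 shift mm after spin [19.  27.6 23.9] | before [19.  27.6 23.9] q7 0.73 clk 15.2
```

```bash
python3 -m handwheel '{"delta_pos":[[0.01,0.014,0],[0.009,0.0136,0],[0,0,0],[0,0,0.015],[0,0,0]],"spin":[0,0,0,0,0],"gripper":[-1,-1,-1,-1,-1]}'|grep -E "pos|ft"
python3 -m handwheel '{"delta_pos":[[0,0,0.005],[0,0,0],[0,0,0.003],[0,0,0],[0,0,0]],"spin":[0,0,0,0,0],"gripper":[-1,-1,-1,-1,-1]}'|grep -E "pos|ft"
```

```text
tool_pos: [0.4791, 0.3639, 0.0516]
ft_force: [-0.1, -1.3, -1.9]
tool_pos: [0.48, 0.3644, 0.0453]
ft_force: [-0.3, 0.6, -2.1]
```

```bash
python3 -m handwheel '{"delta_pos":[[0,0,0.0015],[0,0,0],[0,0,0]],"spin":[0,0,0],"gripper":[-1,-1,-1]}'|grep -E "pos|ft"
python3 -m handwheel '{"delta_pos":[[0,0,0],[0,0,0],[0,0,0],[0,0,-0.02],[0,0,-0.04]],"spin":[0,0,0,0,0],"gripper":[1,1,1,1,1]}'|grep -E "pos|ft|wid"
python3 -m handwheel '{"delta_pos":[[0,0,-0.05],[0,0,-0.04],[0,0,0]],"spin":[0,0,0],"gripper":[1,1,1]}'|grep -E "pos|ft|wid"
python3 - <<'E'
from pl import *
f=grab('wrist');P=cloud(f)
hsv=cv2.cvtColor(f['color'],cv2.COLOR_RGB2HSV)
m=(P[...,2]>.07)&(P[...,2]<.09)&(hsv[...,0]<30)&(hsv[...,1]>60)&(np.linalg.norm(P[...,:2]-[.48,.362],axis=2)<.1)
uv=np.argwhere(m)[:,::-1];print(np.median(P[m][:,2]),cv2.minAreaRect(onz(f,uv,.08)[:,:2].astype(np.float32)))
m=(P[...,2]>.03)&(P[...,2]<.042)&(hsv[...,0]<30)&(hsv[...,1]>60)&(np.linalg.norm(P[...,:2]-[.48,.362],axis=2)<.1);print(np.median(P[m][:,2]))
w=toW((0,0));go(w[0],w[1],.33,175.9)
E
```

```text
tool_pos: [0.4799, 0.3644, 0.0437]
ft_force: [-0.9, 0.1, -1.3]
tool_pos: [0.4785, 0.3633, 0.102]
ft_force: [0.7, 0.0, 0.3]
grip_width: 0.0853
tool_pos: [0.4821, 0.366, 0.1996]
ft_force: [-0.0, -0.2, -0.6]
grip_width: 0.0853
0.07995284387037366 ((0.4781382083892822, 0.36470457911491394), (0.021127697080373764, 0.059981994330883026), 75.13988494873047)
0.03503595050428371
spin -0.193 shift mm after spin [-123.4 -350.7 -134.3] | before [-188.5 -320.5 -134.3] q7 0.64 clk 17.4
```

```bash
python3 -c "
from pl import *
w=toW((-.06,-.04));go(w[0],w[1],.32,175.9)"
python3 -m handwheel '{"delta_pos":[[0,0,-0.02],[0,0,-0.03],[-0.01,-0.035,-0.02],[-0.01,-0.035,-0.02],[-0.01,-0.035,-0.02]],"spin":[-0.1,-0.093,0,0,0],"gripper":[1,1,1,1,1]}' >/dev/null
python3 -m handwheel '{"delta_pos":[[-0.01,-0.035,-0.01],[-0.01,-0.035,0],[-0.01,-0.035,0],[0,-0.035,0],[0,-0.035,0]],"spin":[0,0,0,0,0],"gripper":[1,1,1,1,1]}' >/dev/null
python3 -m handwheel '{"delta_pos":[[0,-0.035,0],[0,-0.035,0],[0,-0.035,0],[0,0,0],[0,0,0]],"spin":[0,0,0,0,0],"gripper":[1,1,1,1,1]}'
python3 - <<'E'
from pl import *
f=grab('wrist');save(f,'w4.png',k=1.5);grab('scene');grab('top');print(f['camera_matrix'][0,0]);P=cloud(f)
w=toW((-.06,-.04));go(w[0],w[1],.32,175.9)
E
```

```text
spin -0.193 shift mm after spin [ -63.3 -390.8 -124.6] | before [-137.2 -371.3 -124.6] q7 0.64 clk 17.4
clock: 18.9
tool_pos: [0.5118, -0.0242, 0.3131]
tool_rot: [-3.141, -0.001, 3.068]
ft_force: [-0.2, 1.6, -0.7]
grip_width: 0.0851
grip_force: 0.0
320.84743415911504
spin 0.001 shift mm after spin [-4.2 -6.4 -6.7] | before [-4.2 -6.4 -6.7] q7 1.47 clk 19.1
```

View pics/w4.png

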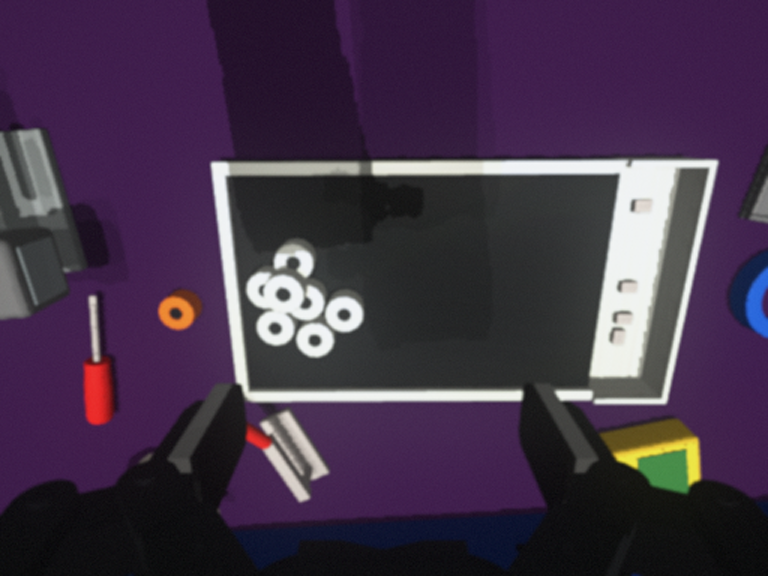

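```bash
cat > sp.py <<'E'
from pl import *
def spacers(n='wrist',quiet=False):
    f=load(n);P=cloud(f);L=toP(P)*1e3;hsv=cv2.cvtColor(f['color'],cv2.COLOR_RGB2HSV).astype(int);out=[]
    z=P[...,2];inside=(abs(L[...,0])<112)&(abs(L[...,1])<178)&(f['range_z']>0)
    for z0 in(.078,.054):
        m=(inside&(abs(z-z0)<.004)).astype(np.uint8)
        cs,hi=cv2.findContours(m,cv2.RETR_CCOMP,cv2.CHAIN_APPROX_NONE)
        # rectified top face picture, 1 px = 1 mm, then disc match by distance transform
        g=np.zeros((380,240),np.uint8);uv=np.argwhere(m>0)[:,::-1]
        if len(uv)<30: continue
        up=np.repeat(uv,9,0)+np.tile(np.stack(np.meshgrid([-.33,0,.33],[-.33,0,.33]),-1).reshape(-1,2),(len(uv),1))
        l=toP(onz(f,up,z0))*1e3;ij=np.round(l+[120,190]).astype(int);ok=(ij>=0).all(1)&(ij[:,0]<240)&(ij[:,1]<380);g[ij[ok,1],ij[ok,0]]=255
        g=cv2.morphologyEx(g,cv2.MORPH_CLOSE,np.ones((3,3)))
        k=cv2.getStructuringElement(cv2.MORPH_ELLIPSE,(35,35)).astype(np.float32);k/=k.sum()
        s=cv2.filter2D((g>0).astype(np.float32),-1,k)
        while True:
            _,v,_,c=cv2.minMaxLoc(s)
            if v<.6: break
            yy,xx=np.mgrid[:380,:240];d=np.hypot(xx-c[0],yy-c[1]);
            w=(g>0)&(d<18.5);cc=np.array([xx[w].mean(),yy[w].mean()]) if v>.8 else np.array(c)
            out.append((round(cc[0]-120,1),round(cc[1]-190,1),z0,round(float(v),2)))
            s[d<22]=0
    if not quiet:
        for o in out: print(n,o)
    return out
E
python3 - <<'E'
from sp import *
f=load('wrist');P=cloud(f);L=toP(P)*1e3;hsv=cv2.cvtColor(f['color'],cv2.COLOR_RGB2HSV).astype(int)
# rim tops: white with z .034-.042
rim=(P[...,2]>.0345)&(P[...,2]<.042)&(hsv[...,1]<70)&(hsv[...,2]>120)&(abs(L[...,0])<130)&(L[...,1]<160)&(L[...,1]>-200)
l=toP(onz(f,np.argwhere(rim)[:,::-1],.038))*1e3
for nm,sel,ax in(('x-',(l[:,0]<-90)&(abs(l[:,1])<150),0),('x+',(l[:,0]>90)&(abs(l[:,1])<150),0),('y-',(l[:,1]<-155)&(abs(l[:,0])<90),1)):
    q=l[sel]
    if len(q)>20:print(nm,len(q),'mean %.1f'%np.median(q[:,ax]),np.percentile(q[:,ax],[3,97]).round(1),'deg %.2f'%np.degrees(np.polyfit(q[:,1-ax],q[:,ax],1)[0]))
# y+ edge: dark to white between plate and trough: dark pts z~.03
d=(abs(P[...,2]-.03)<.005)&(hsv[...,2]<90)&(abs(L[...,0])<90)&(L[...,1]>100)
q=toP(onz(f,np.argwhere(d)[:,::-1],.03))*1e3
e=[np.percentile(q[abs(q[:,0]-t)<5,1],99) for t in range(-80,81,10)];print('y+ edge',np.round(e,1))
for n in('wrist','scene','top'): spacers(n)
E
```

```text
x- 1856 mean -113.4 [-118.1 -108.6] deg -0.05
x+ 1265 mean 105.5 [100.1 111.7] deg -0.12
y- 1014 mean -173.4 [-178.7 -168.1] deg 0.07
y+ edge [239.  238.8 238.9 238.7 238.3 237.2 238.4 237.6 238.6 238.9 238.7 239.
 239.7 239.1 239.1 238.9 239.2]
wrist (np.float64(-15.2), np.float64(-117.6), 0.078, 0.98)
wrist (np.float64(37.7), np.float64(-97.3), 0.054, 0.98)
wrist (np.float64(12.3), np.float64(-70.3), 0.054, 0.98)
wrist (np.float64(25.6), np.float64(-132.8), 0.054, 0.96)
wrist (np.float64(15.7), np.float64(-91.8), 0.054, 0.82)
wrist (np.float64(-38.2), np.float64(-111.2), 0.054, 0.81)
scene (np.float64(-12.2), np.float64(-116.8), 0.078, 0.83)
scene (np.float64(29.5), np.float64(-131.8), 0.054, 0.89)
scene (np.float64(41.6), np.float64(-96.7), 0.054, 0.88)
scene (np.float64(15.9), np.float64(-68.9), 0.054, 0.84)
scene (np.int64(24), np.int64(-110), 0.054, 0.76)
scene (np.int64(3), np.int64(-103), 0.054, 0.72)
scene (np.int64(7), np.int64(-132), 0.054, 0.61)
```

```bash
sed -i 's/C0,RM=.*/C0,RM=frame((.5760,.0075),-4.15)/' pl.py
cat >> sp.py <<'E'
def goP(x,y,z,yaw=0): # plate mm; yaw = turn of the tool y from plate y, deg
    w=toW(np.array([x,y])/1e3);go(w[0],w[1],z,175.85+yaw)
E
python3 -c "
from sp import *
spacers()
o=spacers(quiet=True)[0];goP(o[0]+1,o[1],.12);goP(o[0]+1,o[1],.058)"
```

```text
wrist (np.float64(-12.7), np.float64(-118.7), 0.078, 0.98)
wrist (np.float64(40.0), np.float64(-98.3), 0.054, 0.99)
wrist (np.float64(15.1), np.float64(-71.4), 0.054, 0.98)
wrist (np.float64(28.2), np.float64(-133.7), 0.054, 0.97)
wrist (np.float64(17.9), np.float64(-92.8), 0.054, 0.86)
wrist (np.int64(-34), np.int64(-113), 0.054, 0.8)
wrist (np.int64(16), np.int64(-115), 0.054, 0.61)
spin 0.002 shift mm after spin [-50.  -83.9 193.2] | before [-49.9 -84.  193.2] q7 1.47 clk 19.1
spin 0.002 shift mm after spin [-50.1 -83.9 255.2] | before [-49.9 -84.  255.2] q7 1.47 clk 19.1
```

```bash
python3 -m handwheel '{"delta_pos":[[-0.017,-0.028,0.03],[-0.017,-0.028,0.03],[-0.016,-0.028,0.03],[0,0,0.04],[0,0,0.04]],"spin":[0,0,0,0,0],"gripper":[1,1,1,1,1]}' >/dev/null
python3 -m handwheel '{"delta_pos":[[0,0,0.02],[0,0,0],[0,0,0],[0,0,0]],"spin":[0,0,0,0],"gripper":[1,1,1,1]}'
python3 -c "
from sp import *
o=spacers(quiet=True)[0];goP(o[0]+1,o[1],.058)"
```

```text
clock: 19.95
tool_pos: [0.5569, -0.111, 0.1251]
tool_rot: [3.141, 0.002, 3.07]
ft_force: [-0.1, -1.1, -0.4]
grip_width: 0.0858
grip_force: 0.0
spin 0.001 shift mm after spin [ 1.3  0.8 67.1] | before [ 1.3  0.8 67.1] q7 1.82 clk 19.9
```

```bash
python3 -m handwheel '{"delta_pos":[[0.001,0.001,0.03],[0,0,0.025],[0,0,0.012],[0,0,0],[0,0,0]],"spin":[0,0,0,0,0],"gripper":[1,1,1,1,0]}' |grep -E "pos|ft"
python3 -m handwheel '{"delta_pos":[[0,0,0],[0,0,0],[0,0,0],[0,0,0],[0,0,-0.01]],"spin":[0,0,0,0,0],"gripper":[-1,-1,-1,-1,-1]}'
python3 -m handwheel '{"delta_pos":[[0,0,-0.03],[0,0,-0.04],[0,0,-0.02],[0,0,0]],"spin":[0,0,0,0],"gripper":[-1,-1,-1,-1]}'
python3 -c "
from sp import *
goP(60,115,.12)"
```

```text
tool_pos: [0.5557, -0.1104, 0.0579]
ft_force: [0.1, 0.5, 0.3]
clock: 20.95
tool_pos: [0.5546, -0.1101, 0.0667]
tool_rot: [3.142, -0.001, 3.07]
ft_force: [0.1, 0.1, -0.6]
grip_width: 0.0321
grip_force: 59.4
clock: 21.35
tool_pos: [0.5566, -0.1105, 0.1603]
tool_rot: [3.141, 0.005, 3.07]
ft_force: [0.9, 0.2, -0.4]
grip_width: 0.0319
grip_force: 59.6
spin 0.000 shift mm after spin [-70.6 234.1  40.7] | before [-70.7 234.1  40.7] q7 1.79 clk 21.4
```

```bash
python3 -m handwheel '{"delta_pos":[[-0.014,0.045,0],[-0.014,0.045,0],[-0.014,0.045,0],[-0.014,0.045,0],[-0.014,0.045,0.02]],"spin":[0,0,0,0,0],"gripper":[-1,-1,-1,-1,-1]}' >/dev/null
python3 -m handwheel '{"delta_pos":[[0,0,0.03],[0,0,0.02],[0,0,0],[0,0,0]],"spin":[0,0,0,0],"gripper":[-1,-1,-1,-1]}'
python3 -c "
from sp import *
goP(60,115,.035)"
```

```text
clock: 22.25
tool_pos: [0.6405, 0.1077, 0.0874]
tool_rot: [-3.141, -0.001, 3.069]
ft_force: [-0.1, -0.3, 0.8]
grip_width: 0.032
grip_force: 59.7
spin 0.000 shift mm after spin [-3.  10.4 52.4] | before [-3.  10.4 52.4] q7 1.48 clk 22.2
```

```bash
python3 -m handwheel '{"delta_pos":[[-0.003,0.01,0.02],[0,0,0.02],[0,0,0.01],[0,0,0.002],[0,0,0]],"spin":[0,0,0,0,0],"gripper":[-1,-1,-1,-1,-1]}'|grep -E "pos|ft"
python3 -m handwheel '{"delta_pos":[[0,0,0],[0,0,0],[0,0,0],[0,0,-0.02],[0,0,-0.04]],"spin":[0,0,0,0,0],"gripper":[0.3,0.3,0.3,0.3,0.3]}'|grep -E "pos|ft|wid"
python3 -m handwheel '{"delta_pos":[[0.02,-0.03,-0.03],[0.025,-0.04,-0.03],[0.025,-0.04,-0.03],[0.02,-0.03,0],[0.02,-0.03,0]],"spin":[0,0,0,0,0],"gripper":[0.3,0.3,0.3,0.3,0.3]}'|grep -E "pos|ft|wid"
python3 -c "
from sp import *
goP(-70,-80,.22)"
```

```text
tool_pos: [0.6447, 0.1175, 0.0361]
ft_force: [0.4, -0.2, 0.1]
tool_pos: [0.6426, 0.1176, 0.0936]
ft_force: [0.3, 1.0, 0.3]
grip_width: 0.0554
tool_pos: [0.5276, -0.0368, 0.1801]
ft_force: [0.1, 0.1, -0.2]
grip_width: 0.0557
spin 0.000 shift mm after spin [ 24.9 -32.3 -40. ] | before [ 24.9 -32.3 -40. ] q7 1.61 clk 23.8
```

```bash
python3 -m handwheel '{"delta_pos":[[0.005,-0.03,-0.03],[0,0,-0.01],[0,0,0],[0,0,0]],"spin":[0,0,0,0],"gripper":[0.3,0.3,0.3,0.3]}'|grep -E "pos"
cat >> sp.py <<'E'
def plan(S,op=55):
    "free closing directions: finger boxes (14.5 thick, 22 wide) at half opening op/2 on both sides; clearance to the other discs (r 17) and rims"
    S=np.array([s[:2] for s in S],float)
    for i,c in enumerate(S):
        best=[]
        for a in range(-90,90,5):
            d=np.array([-np.sin(np.radians(a)),np.cos(np.radians(a))]);e=np.array([d[1],-d[0]]);cl=99
            for j,o in enumerate(S):
                if j==i: continue
                v=o-c;u,w=abs(v@d),abs(v@e)
                # distance from disc centre to box [op/2,op/2+14.5]x[-11,11]
                du=max(op/2-u,0,u-op/2-14.5);dw=max(w-11,0);cl=min(cl,np.hypot(du,dw)-17)
            for sg in(1,-1):
                for w in(-11,11):
                    p=c+sg*d*(op/2+14.5)+e*w;cl=min(cl,104-abs(p[0]),p[1]+169)
            best.append((round(cl,1),a))
        best.sort(reverse=True);print(i,c.round(1),best[:4])
E
python3 -c "
from sp import *
grab('wrist');grab('scene');o=spacers();spacers('scene');plan(o)
save(load('wrist'),'w5.png')"
```

```text
tool_pos: [0.5213, -0.0644, 0.2187]
wrist (np.float64(15.0), np.float64(-71.5), 0.054, 0.99)
wrist (np.float64(59.8), np.float64(113.9), 0.054, 0.99)
wrist (np.float64(-7.7), np.float64(-139.0), 0.054, 0.99)
wrist (np.float64(39.7), np.float64(-98.3), 0.054, 0.99)
wrist (np.float64(3.7), np.float64(-105.8), 0.054, 0.98)
wrist (np.float64(-32.8), np.float64(-113.6), 0.054, 0.98)
wrist (np.float64(10.9), np.float64(-127.2), 0.054, 0.9)
wrist (np.int64(32), np.int64(-119), 0.054, 0.76)
wrist (np.int64(28), np.int64(-141), 0.054, 0.62)
scene (np.float64(31.1), np.float64(-133.1), 0.054, 0.94)
scene (np.float64(18.0), np.float64(-70.2), 0.054, 0.91)
scene (np.float64(6.9), np.float64(-104.9), 0.054, 0.89)
scene (np.float64(-3.8), np.float64(-138.7), 0.054, 0.89)
scene (np.float64(43.3), np.float64(-98.0), 0.054, 0.86)
scene (np.float64(-29.6), np.float64(-112.2), 0.054, 0.83)
scene (np.float64(62.0), np.float64(115.7), 0.054, 0.82)
0 [ 15.  -71.5] [(np.float64(4.2), -80), (np.float64(3.7), -75), (np.float64(1.6), -85), (np.float64(1.1), -70)]
1 [ 59.8 113.9] [(np.float64(33.2), 0), (np.fl
[... 185 characters left out ...]
[ 39.7 -98.3] [(np.float64(-9.1), 10), (np.float64(-11.1), 15), (np.float64(-11.3), 70), (np.float64(-11.4), 75)]
4 [   3.7 -105.8] [(np.float64(-10.6), -50), (np.float64(-11.8), 10), (np.float64(-12.6), -45), (np.float64(-13.5), -55)]
5 [ -32.8 -113.6] [(np.float64(5.0), -15), (np.float64(5.0), -20), (np.float64(2.4), -10), (np.float64(2.4), -25)]
6 [  10.9 -127.2] [(np.float64(-8.2), -15), (np.float64(-9.3), -10), (np.float64(-10.2), -5), (np.float64(-10.8), -20)]
7 [  32. -119.] [(np.float64(-8.8), 25), (np.float64(-8.8), 20), (np.float64(-9.7), 15), (np.float64(-9.8), 30)]
8 [  28. -141.] [(np.float64(-5.9), -55), (np.float64(-7.4), -50), (np.float64(-8.4), -60), (np.float64(-9.5), -45)]
```

View pics/w5.png

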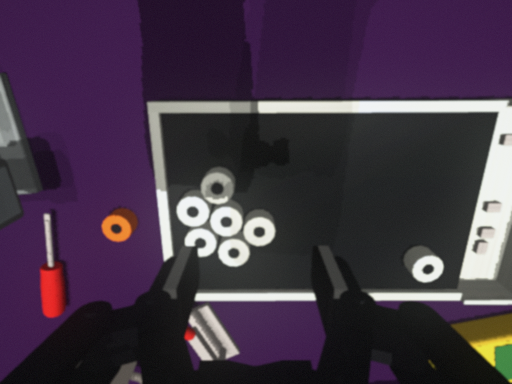

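```bash
python3 -c "
from sp import *
S=[(15,-71.5),(-7.7,-139),(39.7,-98.3),(3.7,-105.8),(-32.8,-113.6),(28.5,-134)]
for op in(55,46):print(op);plan(S,op)
print('without B,F');plan([S[i] for i in(1,2,3,5)],50)
goP(15.5,-71.5,.12,-80);goP(15.5,-71.5,.12,100)"
```

```text
55
0 [ 15.  -71.5] [(np.float64(4.2), -80), (np.float64(3.7), -75), (np.float64(1.6), -85), (np.float64(1.1), -70)]
1 [  -7.7 -139. ] [(np.float64(-9.9), -50), (np.float64(-11.3), -55), (np.float64(-12.6), -45), (np.float64(-12.7), 70)]
2 [ 39.7 -98.3] [(np.float64(-10.6), -50), (np.float64(-10.7), -45), (np.float64(-10.8), 10), (np.float64(-11.1), 15)]
3 [   3.7 -105.8] [(np.float64(-10.0), 70), (np.float64(-10.6), -50), (np.float64(-11.0), 10), (np.float64(-11.3), 15)]
4 [ -32.8 -113.6] [(np.float64(5.0), -15), (np.float64(5.0), -20), (np.float64(2.4), -10), (np.float64(2.4), -25)]
5 [  28.5 -134. ] [(np.float64(-8.6), -50), (np.float64(-10.7), -45), (np.float64(-10.8), 10), (np.float64(-10.9), 70)]
46
0 [ 15.  -71.5] [(np.float64(3.0), -80), (np.float64(2.5), -75), (np.float64(0.9), -85), (np.float64(0.4), -70)]
1 [  -7.7 -139. ] [(np.float64(-9.9), -50), (np.float64(-10.3), 15), (np.float64(-11.0), 10), (np.float64(-11.3), -55)]
2 [ 39.7 -98.3] [(np.float64(-10.6), -50), (np.float64(-10.7), -45), (np.float64(-10.8), 10), (np.float64(-11.1), 15)]
3 [   3.7 -105.8] [(np.float64(-10
[... 288 characters left out ...]
), 10), (np.float64(-10.9), 70)]
without B,F
0 [  -7.7 -139. ] [(np.float64(-3.1), 55), (np.float64(-3.8), 50), (np.float64(-5.6), 60), (np.float64(-5.7), 45)]
1 [ 39.7 -98.3] [(np.float64(4.1), 40), (np.float64(3.3), 45), (np.float64(1.8), 35), (np.float64(1.0), 50)]
2 [   3.7 -105.8] [(np.float64(-10.0), 70), (np.float64(-10.6), -50), (np.float64(-11.0), 10), (np.float64(-11.3), 15)]
3 [  28.5 -134. ] [(np.float64(-8.6), -50), (np.float64(-10.7), -45), (np.float64(-10.8), 10), (np.float64(-10.9), 70)]
spin 1.398 shift mm after spin [-7.3 65.  98. ] | before [-65.3   4.   98. ] q7 1.63 clk 24.2
spin -1.743 shift mm after spin [  7.3 -65.   98. ] | before [-65.3   4.   98. ] q7 1.63 clk 24.2
```

```bash
python3 -m handwheel '{"delta_pos":[[0,0,0.01],[0,0,0.01],[0,0,0.01],[0,0,0.01],[0,0,0.01]],"spin":[0.14,0.14,0.14,0.14,0.14],"gripper":[0.3,0.3,0.3,0.3,0.3]}' >/dev/null
python3 -m handwheel '{"delta_pos":[[0,0,0.01],[0,0,0.01],[0,0,0.01],[0,0,0.01],[0,0,0]],"spin":[0.14,0.14,0.14,0.14,0.138],"gripper":[0.3,0.3,0.3,0.3,0.3]}' >/dev/null
python3 -m handwheel '{"delta_pos":[[-0.004,0.032,0],[-0.003,0.033,0],[0,0,0],[0,0,0]],"spin":[0,0,0,0],"gripper":[0.3,0.3,0.3,0.3]}' |grep -E pos
python3 -c "
from sp import *
goP(15.5,-71.5,.033,-80)"
```

```text
tool_pos: [0.5862, -0.0653, 0.1276]
spin -0.000 shift mm after spin [ 0.5  0.3 94.6] | before [ 0.5  0.3 94.6] q7 0.50 clk 25.6
```

```bash
python3 -m handwheel '{"delta_pos":[[0,0,0.035],[0,0,0.03],[0,0,0.02],[0,0,0.009],[0,0,0]],"spin":[0,0,0,0,0],"gripper":[0.3,0.3,0.3,0.3,0.3]}' |grep -E "pos|ft"
python3 -m handwheel '{"delta_pos":[[0,0,0],[0,0,0],[0,0,0],[0,0,0],[0,0,-0.01]],"spin":[0,0,0,0,0],"gripper":[-1,-1,-1,-1,-1]}' |grep -E "pos|ft|wid|grip_f"
python3 -m handwheel '{"delta_pos":[[0,0,-0.02],[0,0,-0.02],[0,0,0],[0,0,0]],"spin":[0,0,0,0],"gripper":[-1,-1,-1,-1]}'|grep -E "pos|ft|wid|grip_f"
python3 -c "
from sp import *
goP(0,0,.035,-80)"
```

```text
tool_pos: [0.5853, -0.0656, 0.034]
ft_force: [-0.2, 0.3, 1.0]
tool_pos: [0.5863, -0.0656, 0.0454]
ft_force: [-0.3, -0.2, 0.0]
grip_width: 0.0321
grip_force: 59.5
tool_pos: [0.587, -0.0654, 0.086]
ft_force: [-0.1, -0.2, -1.4]
grip_width: 0.0316
grip_force: 59.5
spin -0.001 shift mm after spin [73.6 -3.6 51. ] | before [73.6 -3.6 51. ] q7 0.54 clk 27.1
```

```bash
python3 -m handwheel '{"delta_pos":[[0.037,-0.002,0],[0.0366,-0.0016,0.01],[0,0,0.02],[0,0,0.017],[0,0,0.004]],"spin":[0,0,0,0,0],"gripper":[-1,-1,-1,-1,-1]}'|grep -E "pos|ft"
python3 -m handwheel '{"delta_pos":[[0,0,0],[0,0,0],[0,0,0],[0,0,0],[0,0,-0.03]],"spin":[0,0,0,0,0],"gripper":[-1,-1,0.3,0.3,0.3]}'|grep -E "pos|ft|wid"
python3 -m handwheel '{"delta_pos":[[0,0,-0.04],[0,0,-0.02],[0,0,0],[0,0,0],[0,0,0]],"spin":[-0.14,-0.14,-0.14,-0.14,-0.14],"gripper":[0.3,0.3,0.3,0.3,0.3]}'|grep -E "pos|ft|wid"
python3 -m handwheel '{"delta_pos":[[0,0,0],[0,0,0],[0,0,0],[0,0,0]],"spin":[-0.14,-0.14,-0.1,0],"gripper":[0.3,0.3,0.3,0.3]}'|grep -E "pos|ft|wid"
python3 -c "
from sp import *
goP(-32.8,-113.3,.12,-18)"
```

```text
tool_pos: [0.5752, 0.0079, 0.0334]
ft_force: [-24.8, 14.0, 86.8]
tool_pos: [0.5734, 0.0064, 0.0613]
ft_force: [-0.4, 0.2, 0.9]
grip_width: 0.0557
tool_pos: [0.5754, 0.0067, 0.1238]
ft_force: [0.8, -0.0, -0.0]
grip_width: 0.0558
tool_pos: [0.5753, 0.0065, 0.1237]
ft_force: [-0.9, 0.6, 0.7]
grip_width: 0.0557
spin -0.002 shift mm after spin [  -4.1 -116.7    3.7] | before [  -4.4 -116.7    3.7] q7 1.29 clk 28.9
```

```bash
python3 -m handwheel '{"delta_pos":[[-0.001,-0.039,0],[-0.001,-0.039,0],[-0.002,-0.039,0],[0,0,0],[0,0,0]],"spin":[0,0,0,0,0],"gripper":[0.3,0.3,0.3,0.3,0.3]}' |grep -E pos
python3 -c "
from sp import *
grab('wrist');spacers()
goP(-32.8,-113.3,.035,-18)"
```

```text
tool_pos: [0.5344, -0.1035, 0.1238]
wrist (np.float64(-8.0), np.float64(-138.8), 0.054, 1.0)
wrist (np.float64(27.2), np.float64(-133.2), 0.054, 1.0)
wrist (np.float64(3.2), np.float64(-106.0), 0.054, 0.99)
wrist (np.float64(-32.8), np.float64(-113.4), 0.054, 0.99)
wrist (np.float64(-1.8), np.float64(-0.1), 0.054, 0.99)
wrist (np.float64(24.7), np.float64(-110.8), 0.054, 0.88)
wrist (np.int64(42), np.int64(-97), 0.054, 0.67)
spin -0.006 shift mm after spin [-0.5 -0.6 88.8] | before [-0.6 -0.6 88.8] q7 1.48 clk 29.5
```

```bash
python3 -m handwheel '{"delta_pos":[[0,0,0.035],[0,0,0.03],[0,0,0.015],[0,0,0.008],[0,0,0]],"spin":[0,0,0,0,0],"gripper":[0.3,0.3,0.3,0.3,0.3]}' |grep -E "pos|ft"
python3 -m handwheel '{"delta_pos":[[0,0,0],[0,0,0],[0,0,0],[0,0,0],[0,0,-0.01]],"spin":[0,0,0,0,0],"gripper":[-1,-1,-1,-1,-1]}' |grep -E "pos|ft|wid|grip_f"
python3 -m handwheel '{"delta_pos":[[0,0,-0.02],[0,0,-0.02],[0,0,0],[0,0,0]],"spin":[0,0,0,0],"gripper":[-1,-1,-1,-1]}'|grep -E "pos|ft|wid|grip_f"
python3 -c "
from sp import *
goP(-60,115,.0365,-18)"
```

```text
tool_pos: [0.5347, -0.1022, 0.0354]
ft_force: [-0.2, -0.6, 0.3]
tool_pos: [0.5346, -0.1025, 0.0464]
ft_force: [0.2, -0.7, -0.2]
grip_width: 0.0318
grip_force: 59.5
tool_pos: [0.5352, -0.1023, 0.0868]
ft_force: [0.1, 0.2, -0.7]
grip_width: 0.0316
grip_force: 59.5
spin -0.003 shift mm after spin [ 96.3 207.9  50.4] | before [ 96.9 207.6  50.4] q7 1.52 clk 30.9
```

```bash
python3 -m handwheel '{"delta_pos":[[0.019,0.0415,0],[0.0195,0.0415,0],[0.0195,0.0415,0],[0.0195,0.0415,0],[0.0195,0.0415,0]],"spin":[0,0,0,0,0],"gripper":[-1,-1,-1,-1,-1]}' >/dev/null
python3 -m handwheel '{"delta_pos":[[0,0,0],[0,0,0],[0,0,0]],"spin":[0,0,0],"gripper":[-1,-1,-1]}'|grep -E "pos|ft"
python3 -c "
from sp import *
goP(-60,115,.0365,-18)"
```

```text
tool_pos: [0.5236, 0.1252, 0.0856]
ft_force: [0.2, 0.1, -0.1]
spin -0.004 shift mm after spin [-0.3  1.6 49.1] | before [-0.3  1.6 49.1] q7 1.08 clk 31.7
```

```bash
python3 -m handwheel '{"delta_pos":[[0,0.0015,0.02],[0,0,0.015],[0,0,0.009],[0,0,0.004],[0,0,0]],"spin":[0,0,0,0,0],"gripper":[-1,-1,-1,-1,-1]}'|grep -E "pos|ft"
python3 -m handwheel '{"delta_pos":[[0,0,0],[0,0,0],[0,0,0],[0,0,-0.03],[0,0,-0.04]],"spin":[0,0,0,0,0],"gripper":[0.3,0.3,0.3,0.3,0.3]}'|grep -E "pos|ft|wid"
python3 -m handwheel '{"delta_pos":[[0,0,-0.02],[0,0,0],[0,0,0],[0,0,0],[0,0,0]],"spin":[-0.14,-0.14,-0.14,-0.14,-0.14],"gripper":[0.2,0.2,0.2,0.2,0.2]}'|grep -E "pos|ft|wid"
python3 -m handwheel '{"delta_pos":[[0,0,0],[0,0,0],[0,0,0],[0,0,0]],"spin":[-0.14,-0.14,-0.032,0],"gripper":[0.2,0.2,0.2,0.2]}'|grep -E "pos|ft|wid"
python3 -c "
from sp import *
goP(40.5,-97.8,.12,40)"
```

```text
tool_pos: [0.5243, 0.1268, 0.0377]
ft_force: [0.0, -0.4, 0.0]
tool_pos: [0.5233, 0.1271, 0.1074]
ft_force: [0.5, 1.0, 0.8]
grip_width: 0.0557
tool_pos: [0.5244, 0.1277, 0.1281]
ft_force: [-0.1, 0.1, -0.3]
grip_width: 0.0512
tool_pos: [0.5244, 0.1275, 0.1279]
ft_force: [0.4, 0.2, -0.8]
grip_width: 0.0513
spin -0.006 shift mm after spin [  60.3 -228.4    7.9] | before [  58.9 -228.8    7.9] q7 1.94 clk 33.6
```

```bash
python3 -m handwheel '{"delta_pos":[[0.012,-0.045,0],[0.012,-0.045,0],[0.012,-0.046,0],[0.012,-0.046,0],[0.012,-0.046,0]],"spin":[0,0,0,0,0],"gripper":[0.2,0.2,0.2,0.2,0.2]}' >/dev/null
python3 -m handwheel '{"delta_pos":[[0,0,0],[0,0,0],[0,0,0]],"spin":[0,0,0],"gripper":[0.2,0.2,0.2]}'|grep -E "pos"
python3 -c "
from sp import *
grab('wrist');spacers();grab('scene');spacers('scene')
goP(40.5,-97.8,.035,40)"
```

```text
tool_pos: [0.6083, -0.0915, 0.1277]
wrist (np.float64(-1.1), np.float64(-0.8), 0.054, 1.0)
wrist (np.float64(40.7), np.float64(-98.8), 0.054, 0.99)
wrist (np.float64(28.6), np.float64(-133.6), 0.054, 0.98)
wrist (np.float64(-28.4), np.float64(-105.4), 0.054, 0.98)
wrist (np.float64(-6.6), np.float64(-139.4), 0.054, 0.97)
scene (np.float64(43.6), np.float64(-97.9), 0.054, 0.91)
scene (np.float64(31.7), np.float64(-133.4), 0.054, 0.89)
scene (np.float64(1.6), np.float64(1.9), 0.054, 0.88)
scene (np.float64(-26.0), np.float64(-104.8), 0.054, 0.88)
scene (np.float64(-57.3), np.float64(115.9), 0.054, 0.87)
scene (np.int64(62), np.int64(116), 0.054, 0.78)
spin -0.003 shift mm after spin [ 0.3 -2.1 92.9] | before [ 0.3 -2.1 92.9] q7 2.39 clk 34.5
```

```bash
python3 -m handwheel '{"delta_pos":[[0,-0.002,0.035],[0,0,0.03],[0,0,0.018],[0,0,0.009],[0,0,0]],"spin":[0,0,0,0,0],"gripper":[0.2,0.2,0.2,0.2,0.2]}' |grep -E "pos|ft"
python3 -m handwheel '{"delta_pos":[[0,0,0],[0,0,0],[0,0,0],[0,0,0],[0,0,-0.01]],"spin":[0,0,0,0,0],"gripper":[-1,-1,-1,-1,-1]}' |grep -E "pos|ft|wid|grip_f"
python3 -m handwheel '{"delta_pos":[[0,0,-0.02],[0,0,-0.02],[0,0,0],[0,0,0]],"spin":[0,0,0,0],"gripper":[-1,-1,-1,-1]}'|grep -E "pos|ft|wid|grip_f"
python3 -c "
from sp import *
goP(75,0,.0365,40)"
```

```text
tool_pos: [0.6092, -0.0934, 0.0351]
ft_force: [0.1, 0.2, 0.8]
tool_pos: [0.6094, -0.0941, 0.0461]
ft_force: [0.0, -0.9, -1.2]
grip_width: 0.032
grip_force: 59.4
tool_pos: [0.6101, -0.0942, 0.0869]
ft_force: [-0.3, 0.4, -0.7]
grip_width: 0.0321
grip_force: 59.5
spin -0.004 shift mm after spin [-89.3  54.2  50.4] | before [-89.1  54.6  50.4] q7 2.41 clk 35.9
```

```bash
python3 -m handwheel '{"delta_pos":[[-0.028,0.02,0],[-0.028,0.02,0],[-0.028,0.019,0],[0,0,0],[0,0,0]],"spin":[0,0,0,0,0],"gripper":[-1,-1,-1,-1,-1]}' |grep pos
python3 -m handwheel '{"delta_pos":[[0,0,0.02],[0,0,0.015],[0,0,0.01],[0,0,0.005],[0,0,0]],"spin":[0,0,0,0,0],"gripper":[-1,-1,-1,-1,-1]}'|grep -E "pos|ft"
python3 -m handwheel '{"delta_pos":[[0,0,0],[0,0,0],[0,0,0],[0,0,-0.03],[0,0,-0.04]],"spin":[0,0,0,0,0],"gripper":[0.05,0.05,0.05,0.05,0.05]}'|grep -E "pos|ft|wid"
python3 -c "
from sp import *
grab('wrist');o=spacers();grab('scene');o=spacers('scene')
plan([(28.6,-133.6),(-28.4,-105.4),(-6.6,-139.4)],50)
goP(-28,-105.4,.12,-18)"
```

```text
tool_pos: [0.6432, 0.0034, 0.0851]
tool_pos: [0.6433, 0.0021, 0.0368]
ft_force: [-8.3, 1.1, 21.3]
tool_pos: [0.6421, 0.0025, 0.1047]
ft_force: [1.1, 0.1, 1.7]
grip_width: 0.0448
wrist (np.float64(66.5), np.float64(-0.9), 0.054, 0.99)
wrist (np.float64(-0.7), np.float64(0.3), 0.054, 0.98)
wrist (np.float64(29.6), np.float64(-131.4), 0.054, 0.89)
scene (np.float64(30.9), np.float64(-132.9), 0.054, 0.92)
scene (np.float64(62.2), np.float64(116.5), 0.054, 0.87)
scene (np.float64(-4.3), np.float64(-139.1), 0.054, 0.86)
scene (np.float64(69.7), np.float64(0.3), 0.054, 0.86)
scene (np.float64(-25.9), np.float64(-104.1), 0.054, 0.84)
scene (np.int64(-57), np.int64(116), 0.054, 0.79)
scene (np.int64(2), np.int64(0), 0.054, 0.64)
0 [  28.6 -133.6] [(np.float64(-0.3), 45), (np.float64(-0.8), 50), (np.float64(-1.9), 40), (np.float64(-3.1), 55)]
1 [ -28.4 -105.4] [(np.float64(20.5), -55), (np.float64(20.4), -60), (np.float64(18.2), -50), (np.float64(18.0), -65)]
2 [  -6.6 -139.4] [(np.float64(-7.2), -45), (np.float64(-7.7), -40), (np.float64(-7.9), 65), (np.float64(-9.1), -35)]
spin 1.008 shift mm after spin [  60.9 -130.6  -10.2] | before [142.9 -18.1 -10.2] q7 2.25 clk 37.5
```

```bash
python3 -m handwheel '{"delta_pos":[[0,0,-0.02],[0,0,0],[0,0,0],[0,0,0],[0,0,0]],"spin":[0.148,0.148,0.148,0.148,0.148],"gripper":[0.2,0.2,0.2,0.2,0.2]}' >/dev/null
python3 -m handwheel '{"delta_pos":[[0,0,0],[0,0,0],[0,0,0],[0,0,0],[0,0,0]],"spin":[0.148,0.148,0.148,0.148,0.148],"gripper":[0.2,0.2,0.2,0.2,0.2]}' |grep pos
python3 -c "
from sp import *
goP(-28,-105,.12,-45)"
```

```text
tool_pos: [0.6435, 0.0026, 0.1255]
spin -0.006 shift mm after spin [  -6.6 -141.9    5.6] | before [  -7.4 -141.8    5.6] q7 0.98 clk 38.5
```

```bash
python3 -m handwheel '{"delta_pos":[[-0.002,-0.036,0],[-0.002,-0.036,0],[-0.002,-0.035,0],[-0.001,-0.035,0],[0,0,0]],"spin":[0,0,0,0,0],"gripper":[0.2,0.2,0.2,0.2,0.2]}' >/dev/null
python3 -m handwheel '{"delta_pos":[[0,0,0],[0,0,0]],"spin":[0,0],"gripper":[0.2,0.2]}' |grep pos
python3 -c "
from sp import *
grab('wrist');spacers()
goP(-28,-105.2,.035,-45)"
```

```text
tool_pos: [0.5415, -0.0948, 0.1258]
wrist (np.float64(-7.9), np.float64(-138.8), 0.054, 1.0)
wrist (np.float64(65.6), np.float64(-1.1), 0.054, 1.0)
wrist (np.float64(-1.8), np.float64(0.2), 0.054, 1.0)
wrist (np.float64(27.5), np.float64(-133.1), 0.054, 0.99)
wrist (np.float64(-29.5), np.float64(-105.0), 0.054, 0.98)
spin 0.001 shift mm after spin [ 0.1 -1.3 90.8] | before [ 0.1 -1.3 90.8] q7 1.13 clk 39.2
```

```bash
python3 -m handwheel '{"delta_pos":[[0.0005,-0.002,0.035],[0,0,0.03],[0,0,0.017],[0,0,0.008],[0,0,0]],"spin":[0,0,0,0,0],"gripper":[0.2,0.2,0.2,0.2,0.2]}' |grep -E "pos|ft"
python3 -m handwheel '{"delta_pos":[[0,0,0],[0,0,0],[0,0,0],[0,0,0],[0,0,-0.01]],"spin":[0,0,0,0,0],"gripper":[-1,-1,-1,-1,-1]}' |grep -E "pos|ft|wid|grip_f"
python3 -m handwheel '{"delta_pos":[[0,0,-0.02],[0,0,-0.02],[0,0,0],[0,0,0]],"spin":[0,0,0,0],"gripper":[-1,-1,-1,-1]}'|grep -E "pos|ft|wid|grip_f"
python3 -c "
from sp import *
goP(-67,0,.0375,-45)"
```

```text
tool_pos: [0.5388, -0.0961, 0.035]
ft_force: [0.4, 0.3, -0.1]
tool_pos: [0.5387, -0.0963, 0.0461]
ft_force: [-0.7, 0.2, -0.7]
grip_width: 0.0315
grip_force: 59.4
tool_pos: [0.5393, -0.0961, 0.0866]
ft_force: [0.4, 0.3, -1.1]
grip_width: 0.0317
grip_force: 59.5
spin 0.000 shift mm after spin [101.7  48.1  49.1] | before [101.7  48.1  49.1] q7 1.18 clk 40.6
```

```bash
python3 -m handwheel '{"delta_pos":[[0.034,0.016,0],[0.034,0.016,0],[0.034,0.016,0],[0,0,0],[0,0,0]],"spin":[0,0,0,0,0],"gripper":[-1,-1,-1,-1,-1]}' |grep pos
python3 -m handwheel '{"delta_pos":[[0,0,0.02],[0,0,0.015],[0,0,0.009],[0,0,0.004],[0,0,0]],"spin":[0,0,0,0,0],"gripper":[-1,-1,-1,-1,-1]}'|grep -E "pos|ft"
python3 -m handwheel '{"delta_pos":[[0,0,0],[0,0,0],[0,0,0],[0,0,-0.03],[0,0,-0.04]],"spin":[0,0,0,0,0],"gripper":[0.05,0.05,0.05,0.05,0.05]}'|grep -E "pos|ft|wid"
python3 -c "
from sp import *
for op in(48,42):plan([(28.,-133.4),(-7.3,-139)],op)
goP(0,-137,.12,-30)"
```

```text
tool_pos: [0.5081, 0.0129, 0.0855]
tool_pos: [0.5083, 0.0113, 0.0375]
ft_force: [0.5, 0.2, 0.0]
tool_pos: [0.5074, 0.0117, 0.1077]
ft_force: [1.1, 1.0, 0.7]
grip_width: 0.0447
0 [  28.  -133.4] [(np.float64(0.6), 45), (np.float64(-1.0), 50), (np.float64(-1.0), 40), (np.float64(-2.2), 35)]
1 [  -7.3 -139. ] [(np.float64(-3.2), 55), (np.float64(-3.2), 50), (np.float64(-5.0), 45), (np.float64(-5.5), 60)]
0 [  28.  -133.4] [(np.float64(1.3), 40), (np.float64(0.9), 45), (np.float64(0.2), 35), (np.float64(0.1), 0)]
1 [  -7.3 -139. ] [(np.float64(-1.2), 50), (np.float64(-2.9), 45), (np.float64(-3.2), 55), (np.float64(-4.3), 40)]
spin -0.262 shift mm after spin [-127.6  -83.7  -12.3] | before [-145.   -47.8  -12.3] q7 0.93 clk 42.1
```

```bash
python3 -m handwheel '{"delta_pos":[[0,0,-0.02],[0,0,0],[0,0,0],[0,0,0],[0,0,0]],"spin":[-0.148,-0.148,-0.148,-0.148,-0.148],"gripper":[0.1,0.1,0.1,0.1,0.1]}' >/dev/null
python3 -m handwheel '{"delta_pos":[[0,0,0],[0,0,0],[0,0,0]],"spin":[-0.133,0,0],"gripper":[0.1,0.1,0.1]}' |grep pos
python3 -c "
from sp import *
goP(28.,-133.4,.12,5)"
```

```text
tool_pos: [0.5085, 0.012, 0.128]
spin -0.004 shift mm after spin [ -83.7 -140.8    8. ] | before [ -84.3 -140.5    8. ] q7 1.66 clk 43.0
```

```bash
python3 -m handwheel '{"delta_pos":[[-0.021,-0.035,0],[-0.021,-0.035,0],[-0.021,-0.035,0],[-0.021,-0.0355,0],[0,0,0]],"spin":[0,0,0,0,0],"gripper":[0.1,0.1,0.1,0.1,0.1]}' >/dev/null
python3 -m handwheel '{"delta_pos":[[0,0,0],[0,0,0]],"spin":[0,0],"gripper":[0.1,0.1]}' |grep -E "pos|wid"
python3 -c "
from sp import *
grab('wrist');spacers()
goP(28.,-133.4,.041,5)"
```

```text
tool_pos: [0.5942, -0.1262, 0.1276]
grip_width: 0.0473
wrist (np.float64(66.0), np.float64(-1.6), 0.054, 0.99)
wrist (np.float64(28.1), np.float64(-133.8), 0.054, 0.99)
wrist (np.float64(-68.2), np.float64(-1.8), 0.054, 0.99)
wrist (np.float64(-7.0), np.float64(-139.6), 0.054, 0.98)
wrist (np.float64(-1.2), np.float64(-0.5), 0.054, 0.98)
spin 0.000 shift mm after spin [-0.  -1.7 86.7] | before [-0.  -1.7 86.7] q7 1.97 clk 43.7
```

```bash
python3 -m handwheel '{"delta_pos":[[0,-0.002,0.035],[0,0,0.03],[0,0,0.014],[0,0,0.0075],[0,0,0]],"spin":[0,0,0,0,0],"gripper":[0.1,0.1,0.1,0.1,0.1]}' |grep -E "pos|ft"
python3 -m handwheel '{"delta_pos":[[0,0,0],[0,0,0],[0,0,0],[0,0,0],[0,0,-0.01]],"spin":[0,0,0,0,0],"gripper":[-1,-1,-1,-1,-1]}' |grep -E "pos|ft|wid|grip_f"
python3 -m handwheel '{"delta_pos":[[0,0,-0.01],[0,0,-0.01],[0,0,0],[0,0,0]],"spin":[0,0,0,0],"gripper":[-1,-1,-1,-1]}'|grep -E "pos|ft|wid|grip_f"
python3 -c "
from sp import *
goP(60,-115,.0435,5)"
```

```text
tool_pos: [0.5945, -0.1287, 0.0413]
ft_force: [-0.5, -0.3, -0.3]
tool_pos: [0.5945, -0.129, 0.0518]
ft_force: [-0.3, 0.2, -0.6]
grip_width: 0.0312
grip_force: 59.4
tool_pos: [0.5948, -0.1289, 0.0718]
ft_force: [0.4, -0.3, -0.6]
grip_width: 0.0313
grip_force: 59.4
spin 0.001 shift mm after spin [-32.9  16.9  28.3] | before [-32.9  16.9  28.3] q7 2.01 clk 45.1
```

```bash
python3 -m handwheel '{"delta_pos":[[-0.0165,0.0085,0],[-0.0165,0.0085,0],[0,0,0],[0,0,0.018],[0,0,0.007]],"spin":[0,0,0,0,0],"gripper":[-1,-1,-1,-1,-1]}' |grep pos
python3 -m handwheel '{"delta_pos":[[0,0,0.003],[0,0,0],[0,0,0]],"spin":[0,0,0],"gripper":[-1,-1,-1]}'|grep -E "pos|ft"
python3 -m handwheel '{"delta_pos":[[0,0,0],[0,0,0],[0,0,0],[0,0,-0.03],[0,0,-0.03]],"spin":[0,0,0,0,0],"gripper":[0.1,0.1,0.1,0.1,0.1]}'|grep -E "pos|ft|wid"
python3 -c "
from sp import *
goP(-7.,-139.2,.11,5)"
```

```text
tool_pos: [0.6262, -0.1116, 0.0448]
tool_pos: [0.6272, -0.1119, 0.0435]
ft_force: [0.0, -0.5, -0.2]
tool_pos: [0.6267, -0.1116, 0.1035]
ft_force: [0.8, -0.4, -0.3]
grip_width: 0.0469
spin 0.000 shift mm after spin [ 68.1 -18.2  -6.4] | before [ 68.1 -18.2  -6.4] q7 1.96 clk 46.4
```

```bash
python3 -m handwheel '{"delta_pos":[[0.034,-0.009,-0.005],[0.034,-0.009,0],[0,0,0],[0,0,0]],"spin":[0,0,0,0],"gripper":[0.1,0.1,0.1,0.1]}' |grep -E "pos|wid"
python3 -c "
from sp import *
grab('wrist');spacers()
goP(-7.,-139.4,.041,5)"
```

```text
tool_pos: [0.5596, -0.1307, 0.1088]
grip_width: 0.0466
wrist (np.float64(58.2), np.float64(-115.3), 0.054, 0.99)
wrist (np.float64(-1.8), np.float64(-0.9), 0.054, 0.99)
wrist (np.float64(-7.7), np.float64(-139.9), 0.054, 0.99)
wrist (np.float64(-68.2), np.float64(-2.3), 0.054, 0.99)
spin 0.001 shift mm after spin [ 1.4 -0.7 67.7] | before [ 1.4 -0.7 67.7] q7 1.99 clk 46.9
```

```bash
python3 -m handwheel '{"delta_pos":[[0.0015,-0.001,0.03],[0,0,0.02],[0,0,0.012],[0,0,0.0055],[0,0,0]],"spin":[0,0,0,0,0],"gripper":[0.1,0.1,0.1,0.1,0.1]}' |grep -E "pos|ft"
python3 -m handwheel '{"delta_pos":[[0,0,0],[0,0,0],[0,0,0],[0,0,0],[0,0,-0.01]],"spin":[0,0,0,0,0],"gripper":[-1,-1,-1,-1,-1]}' |grep -E "pos|ft|wid|grip_f"
python3 -m handwheel '{"delta_pos":[[0,0,-0.01],[0,0,-0.01],[0,0,0],[0,0,0]],"spin":[0,0,0,0],"gripper":[-1,-1,-1,-1]}'|grep -E "pos|ft|wid|grip_f"
python3 -c "
from sp import *
goP(-60,-115,.0435,5)"
```

```text
tool_pos: [0.5584, -0.1316, 0.0405]
ft_force: [0.2, 0.7, 0.5]
tool_pos: [0.5578, -0.1315, 0.0509]
ft_force: [-0.3, 0.3, -1.2]
grip_width: 0.0317
grip_force: 59.4
tool_pos: [0.5584, -0.1314, 0.0713]
ft_force: [0.4, 0.1, -0.6]
grip_width: 0.0313
grip_force: 59.4
spin 0.001 shift mm after spin [50.1 29.3 27.7] | before [50.1 29.4 27.7] q7 2.03 clk 48.2
```

```bash
python3 -m handwheel '{"delta_pos":[[0.025,0.0145,0],[0.025,0.0145,0],[0,0,0],[0,0,0.018],[0,0,0.007]],"spin":[0,0,0,0,0],"gripper":[-1,-1,-1,-1,-1]}' |grep pos
python3 -m handwheel '{"delta_pos":[[0,0,0.0025],[0,0,0],[0,0,0]],"spin":[0,0,0],"gripper":[-1,-1,-1]}'|grep -E "pos|ft"
python3 -m handwheel '{"delta_pos":[[0,0,0],[0,0,0],[0,0,0],[0,0,-0.03],[0,0,-0.04]],"spin":[0,0,0,0,0],"gripper":[0.1,0.1,0.1,0.1,0.1]}'|grep -E "pos|ft|wid"
python3 -m handwheel '{"delta_pos":[[0,0.02,-0.04],[0,0.03,-0.05],[0,0.03,-0.05],[0.01,0.03,-0.04],[0.02,0.02,0]],"spin":[0,0,0,0,0],"gripper":[0.1,0.1,0.1,0.1,0.1]}'|grep -E "pos|ft|wid"
python3 -m handwheel '{"delta_pos":[[0,0,0],[0,0,0]],"spin":[0,0],"gripper":[0.1,0.1]}' |grep -E "pos"
python3 -c "
from sp import *
f=grab('wrist');spacers();save(f,'w6.png');grab('scene');spacers('scene');grab('top');spacers('top');st()"
```

```text
tool_pos: [0.5073, -0.1031, 0.0448]
tool_pos: [0.5079, -0.1037, 0.0436]
ft_force: [-0.6, -0.0, -0.5]
tool_pos: [0.5065, -0.1035, 0.113]
ft_force: [0.9, 0.1, 1.2]
grip_width: 0.047
tool_pos: [0.4784, 0.0189, 0.283]
ft_force: [0.7, -0.3, -0.2]
grip_width: 0.0469
tool_pos: [0.4759, 0.0174, 0.2786]
wrist (np.float64(65.7), np.float64(-1.0), 0.054, 0.99)
wrist (np.float64(-2.0), np.float64(0.2), 0.054, 0.99)
wrist (np.float64(-60.0), np.float64(114.2), 0.054, 0.99)
wrist (np.float64(58.1), np.float64(-114.5), 0.054, 0.99)
wrist (np.float64(-68.7), np.float64(-0.9), 0.054, 0.98)
wrist (np.float64(-60.3), np.float64(-114.6), 0.054, 0.98)
scene (np.float64(1.3), np.float64(1.4), 0.054, 0.91)
scene (np.float64(69.5), np.float64(0.2), 0.054, 0.89)
scene (np.float64(-56.6), np.float64(115.5), 0.054, 0.85)
scene (np.float64(-64.9), np.float64(0.5), 0.054, 0.85)
scene (np.float64(62.3), np.float64(-113.6), 0.054, 0.84)
scene (np.float64(61.8), np.float64(116.3), 0.054, 0.83)
scene (np.float64(-56.5), np.float64(-114.9), 0.054, 0.82)
top (np.float64(58.0), np.float64(-116.1), 0.054, 0.93)
top (np.int64(-59), np.int64(-119), 0.054, 0.65)
{'clock': 50.4, 'q': [-0.7234, 0.0373, 0.578, 2.0044, -0.0223, 1.1066, 1.4491], 'tool_pos': [0.4763, 0.0162, 0.2781], 'tool_rot': [-3.1411, -0.0005, -3.1277], 'ft_force': [-0.0732, 0.0778, 0.2167], 'grip_width': 0.0473, 'grip_force': 0.0}
```

View pics/w6.png

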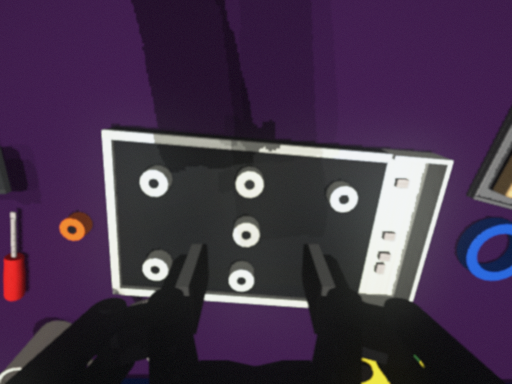

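```bash
python3 -m handwheel '{"delta_pos":[[0.006,-0.042,0],[0.006,-0.042,0],[0.006,-0.042,0],[0.006,-0.042,0],[0.006,-0.042,0]],"spin":[0,0,0,0,0],"gripper":[1,1,1,1,1]}' >/dev/null
python3 -m handwheel '{"delta_pos":[[0.006,-0.042,0],[0.006,-0.042,0],[0.006,-0.042,0],[0.006,-0.042,0],[0,0,0]],"spin":[0,0,0,0,0],"gripper":[1,1,1,1,1]}' >/dev/null
python3 -m handwheel '{"delta_pos":[[0,0,0],[0,0,0]],"spin":[0,0],"gripper":[1,1]}'
python3 - <<'E'
from h import *
f=grab('wrist');save(f,'w7.png',k=1.4);P=cloud(f);z=P[...,2]
print('px/m',f['camera_matrix'][0,0])
for y0 in np.arange(.36,.56,.01):
    r=P[(abs(P[...,0]-y0)<.003)&(z>.09)&(z<.135)&(P[...,1]<-.2)]
    if len(r)>5: print('x %.2f'%y0,'y %.4f..%.4f'%tuple(np.percentile(r[:,1],[1,99])),'z med %.4f'%np.median(r[:,2]), 'n',len(r), 'y of z>.11: ',np.percentile(r[r[:,2]>.1115][:,1],[1,99]).round(4) if (r[:,2]>.1115).sum()>5 else '')
E
```

```text
clock: 51.6
tool_pos: [0.4278, -0.3615, 0.2779]
tool_rot: [3.141, -0.001, -3.127]
ft_force: [0.0, 0.3, -0.2]
grip_width: 0.0852
grip_force: 0.0
px/m 320.84743415911504
x 0.37 y -0.3802..-0.3493 z med 0.1158 n 241 y of z>.11:  [-0.3801 -0.3493]
x 0.38 y -0.3801..-0.3492 z med 0.1158 n 193 y of z>.11:  [-0.3793 -0.3499]
x 0.39 y -0.3785..-0.3495 z med 0.1148 n 204 y of z>.11:  [-0.3774 -0.3516]
x 0.40 y -0.3786..-0.3503 z med 0.1147 n 179 y of z>.11:  [-0.3775 -0.3514]
x 0.41 y -0.3786..-0.3295 z med 0.1140 n 256 y of z>.11:  [-0.3775 -0.3511]
x 0.42 y -0.3787..-0.3289 z med 0.1138 n 257 y of z>.11:  [-0.3776 -0.3319]
x 0.43 y -0.5903..-0.3283 z med 0.1115 n 340 y of z>.11:  [-0.3766 -0.3317]
x 0.44 y -0.6295..-0.3295 z med 0.0914 n 536 y of z>.11:  [-0.3766 -0.3323]
x 0.45 y -0.6325..-0.3293 z med 0.0926 n 575 y of z>.11:  [-0.3766 -0.3318]
x 0.46 y -0.6341..-0.3291 z med 0.0927 n 611 y of z>.11:  [-0.3766 -0.3315]
x 0.47 y -0.6357..-0.3300 z med 0.0926 n 622 y of z>.11:  [-0.3767 -0.3317]
x 0.48 y -0.6388..-0.3505 z med 0.0930 n 659 y of z>.11:  [-0.3767 -0.3509]
x 0.49 y -0.6395..-0.2906 z med 0.1076 n 1626 y of z>.11:  [-0.4146 -0.2894]
x 0.50 y -0.6419..-0.2897 z med 0.1211 n 1155 y of z>.11:  [-0.4215 -0.2887]
x 0.51 y -0.6444..-0.2889 z med 0.1216 n 1093 y of z>.11:  [-0.4206 -0.2875]
x 0.52 y -0.6472..-0.2895 z med 0.1216 n 1041 y of z>.11:  [-0.4215 -0.2884]
x 0.53 y -0.6503..-0.2895 z med 0.1209 n 1079 y of z>.11:  [-0.4203 -0.2882]
x 0.54 y -0.6502..-0.2900 z med 0.0938 n 563 y of z>.11:  [-0.4129 -0.2891]
x 0.55 y -0.6419..-0.5339 z med 0.0921 n 351 y of z>.11:  
x 0.56 y -0.6583..-0.5325 z med 0.0920 n 456 y of z>.11:
```

View pics/w7.png

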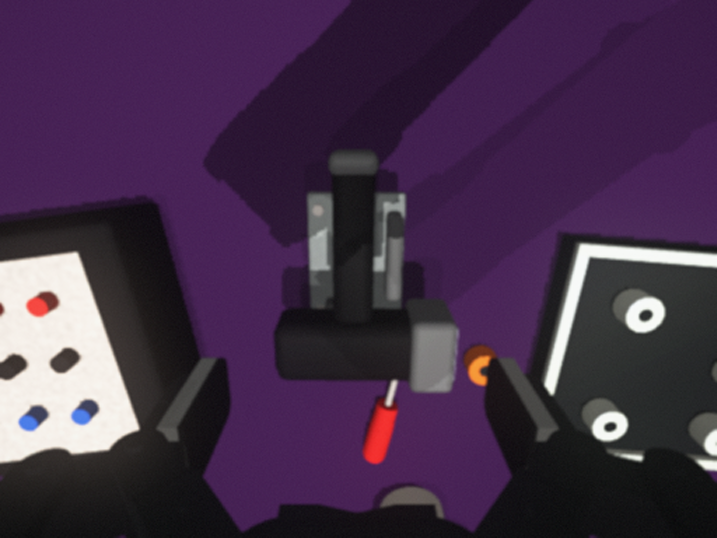

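```bash
python3 -m handwheel '{"delta_pos":[[0,0,0.03],[0,0,0.04],[0,0,0.02],[0,0,0],[0,0,0]],"spin":[0,0,0,0,0],"gripper":[1,1,1,1,1]}'
python3 - <<'E'
from h import *
f=grab('wrist');P=cloud(f);z=P[...,2]
for y0 in np.arange(.40,.46,.01):
    r=P[(abs(P[...,0]-y0)<.003)&(z>.1)&(z<.125)&(abs(P[...,1]+.36)<.07)]
    if len(r)>5: print('x %.2f'%y0,'y %.4f..%.4f'%tuple(np.percentile(r[:,1],[1,99])),len(r), 'z med %.4f'%np.median(r[:,2]), 'grip: ',np.percentile(r[r[:,2]>.1125][:,1],[1,99]).round(4))
go(.427,-.361,.083,180.8)
E
```

```text
clock: 52.15
tool_pos: [0.4283, -0.3614, 0.1891]
tool_rot: [-3.141, 0.0, -3.126]
ft_force: [-1.3, 0.2, 0.4]
grip_width: 0.085
grip_force: 0.0
x 0.40 y -0.3791..-0.3497 355 z med 0.1147 grip:  [-0.3766 -0.3514]
x 0.41 y -0.3783..-0.3298 458 z med 0.1141 grip:  [-0.3766 -0.3517]
x 0.42 y -0.3784..-0.3286 440 z med 0.1140 grip:  [-0.3767 -0.3515]
x 0.43 y -0.3786..-0.3287 434 z med 0.1139 grip:  [-0.3768 -0.3516]
x 0.44 y -0.3787..-0.3289 412 z med 0.1138 grip:  [-0.3768 -0.3516]
x 0.45 y -0.3780..-0.3283 402 z med 0.1140 grip:  [-0.3762 -0.3509]
spin 0.002 shift mm after spin [  1.7   0.9 106.6] | before [  1.7   0.9 106.6] q7 2.51 clk 52.2
```

```bash
python3 -m handwheel '{"delta_pos":[[0.001,0.0003,0.03],[0,0,0.03],[0,0,0.025],[0,0,0.015],[0,0,0.006]],"spin":[0,0,0,0,0],"gripper":[1,1,1,1,1]}'
python3 -m handwheel '{"delta_pos":[[0,0,0],[0,0,0]],"spin":[0,0],"gripper":[1,1]}'|grep -E "pos|ft"
python3 -m handwheel '{"delta_pos":[[0,0,0],[0,0,0],[0,0,0]],"spin":[0,0,0],"gripper":[0.2,0,-0.05]}'|grep -E "pos|ft|grip"
python3 -m handwheel '{"delta_pos":[[0,0,0],[0,0,0],[0,0,0],[0,0,0],[0,0,0]],"spin":[0,0,0,0,0],"gripper":[-0.1,-0.15,-0.3,-1,-1]}'|grep -E "pos|ft|grip"
python3 -m handwheel '{"delta_pos":[[0,0,0],[0,0,0],[0,0,0],[0,0,0],[0,0,0]],"spin":[0,0,0,0,0],"gripper":[-1,-1,-1,-1,-1]}'|grep -E "pos|ft|grip"
python3 -c "
from h import *
f=grab('wrist');save(f,'w8.png');grab('top')"
```

```text
clock: 52.7
tool_pos: [0.4271, -0.3614, 0.0823]
tool_rot: [-3.142, 0.0, -3.126]
ft_force: [0.2, -0.3, 0.4]
grip_width: 0.0857
grip_force: 0.0
tool_pos: [0.4274, -0.362, 0.0835]
ft_force: [-0.3, -0.0, -0.3]
tool_pos: [0.4268, -0.3604, 0.0827]
ft_force: [-2.1, 9.6, 5.8]
grip_width: 0.0443
grip_force: 4.9
tool_pos: [0.4267, -0.3603, 0.0828]
ft_force: [-4.5, 9.5, 13.3]
grip_width: 0.0375
grip_force: 58.5
tool_pos: [0.4267, -0.3602, 0.0828]
ft_force: [-4.4, 8.8, 13.5]
grip_width: 0.0374
grip_force: 58.5
```

View pics/w8.png

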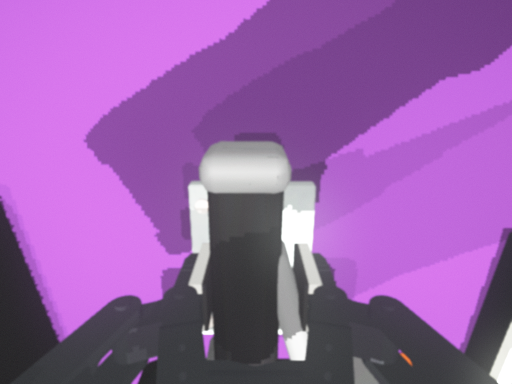

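```bash
python3 -m handwheel '{"delta_pos":[[0,0,0],[0,0,0],[0,0,0],[0,0,0],[0,0,0]],"spin":[0,0,0,0,0],"gripper":[0,0.5,1,1,1]}'|grep -E "pos|ft|grip"
python3 -m handwheel '{"delta_pos":[[0,-0.001,-0.02],[0,0,-0.03],[0,0,-0.04],[0,0,-0.04],[0,0,-0.04]],"spin":[0,0,0,0,0],"gripper":[1,1,1,1,1]}'|grep -E "pos|ft|grip"
python3 -m handwheel '{"delta_pos":[[0,0,0],[0,0,0],[0,0,0],[0,0,0],[0,0,0]],"spin":[0,0,0,0,0],"gripper":[1,1,1,1,1]}'|grep -E "pos|ft|grip"
python3 - <<'E'
from sp import *
f=grab('wrist');P=cloud(f);z=P[...,2]
r=P[(abs(P[...,0]-.43)<.004)&(z>.1)&(z<.125)&(abs(P[...,1]+.36)<.07)];print('trigger y',np.percentile(r[:,1],[1,99]).round(4))
f=grab('scene');spacers('scene');save(f,'s9.png',k=1.5)
g=grab('top');spacers('top')
E
```

```text
tool_pos: [0.4269, -0.3618, 0.0826]
ft_force: [-0.7, -0.5, -0.2]
grip_width: 0.0857
grip_force: 0.0
tool_pos: [0.4264, -0.3628, 0.2541]
ft_force: [1.0, -0.1, 0.0]
grip_width: 0.0854
grip_force: 0.0
tool_pos: [0.4265, -0.3624, 0.2516]
ft_force: [0.6, 0.6, -0.9]
grip_width: 0.0853
grip_force: 0.0
trigger y [-0.3783 -0.3291]
scene (np.float64(70.3), np.float64(-0.1), 0.054, 0.91)
scene (np.float64(-56.9), np.float64(-113.9), 0.054, 0.9)
scene (np.float64(-65.2), np.float64(0.1), 0.054, 0.87)
scene (np.float64(1.3), np.float64(0.6), 0.054, 0.85)
scene (np.float64(61.0), np.float64(-114.8), 0.054, 0.83)
scene (np.float64(-56.4), np.float64(116.1), 0.054, 0.83)
scene (np.float64(62.4), np.float64(115.7), 0.054, 0.81)
top (np.float64(-60.6), np.float64(113.5), 0.054, 0.94)
top (np.float64(58.5), np.float64(-116.0), 0.054, 0.93)
top (np.float64(66.1), np.float64(-1.7), 0.054, 0.93)
top (np.float64(59.5), np.float64(113.4), 0.054, 0.93)
top (np.float64(-60.3), np.float64(-116.1), 0.054, 0.92)
top (np.float64(-69.2), np.float64(-2.5), 0.054, 0.92)
top (np.float64(-2.1), np.float64(-0.9), 0.054, 0.9)
```

View pics/s9.png

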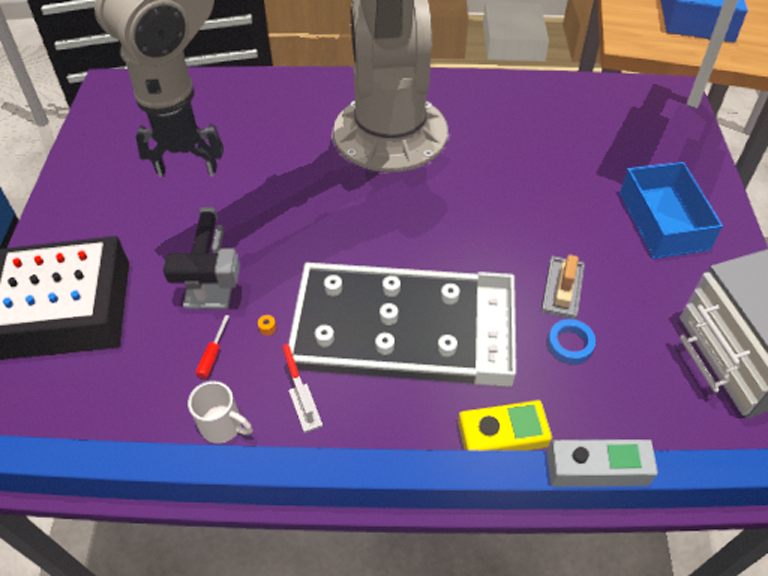

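The final picture shows seven spacers spread at pixels (325–450, 285–345). Four offcuts lie in the trough (about 492, 300–360), and the scraper stands upright in its tray (565, 280). The trigger is back at its released position, the other things on the bench are where they were, and the gripper touches nothing. I'm handing the job in.

```bash
python3 -c "
from rig import ctrl
print(ctrl.job_done())"
```

```text
the job is handed in; nothing more can be done
None
```

The job is done and handed in at about 55 s on the robot's clock: all four offcuts are in the trough, the scraper is upright in its tray, the seven spacers lie in one layer over all four quarters (gaps of about 30 mm or more), and the trigger was fully squeezed and let go, though one spacer was set down hard (about 87 N at the wrist, limit 120 N).

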